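Clamp a drug-test cassette in the desk reader

ROBOT

A 6-joint arm with a two-finger parallel gripper is mounted at the origin on the work surface. World frame = base frame: x ahead of the robot, y to its left, z up, the work surface at z = 0. Lengths are in m, angles in rad, forces in N, time in s.
With the tool pointing down it reaches from about 0.375 to 0.9 m from the base axis. Payload 3.1 kg.
Tool frame: the origin (TCP) lies midway between the tips of the shut fingers; the grasp point (between the pads) lies pinch_z behind it (pinch_z is the distance from the TCP to the grasp point, in m); y points along the fingers, z is the direction in which the jaws open and shut, and the axes are right-handed (so a half turn about y gives the same grasp; the last joint's range is limited). The gripper opens to 87 mm and grips with 3 to 60 N. Pads are 19 mm wide; open, the fingers measure 117 mm over their backs; the gripper's body (75 mm by 190 mm) begins 51 mm behind the grasp point.
Start: joints at [1.077, 0.527, 1.433, -0, 1.181, -0.178], TCP at [0.194, 0.594, 0.223] pointing down, gripper open.
Joint ranges: [-3.08, 3.08], [-0.75, 2.2], [0.22, 2.44], [-1.43, 4.57], [0, 2.65], [-2.85, 2.85]. Speed limits (rad/s): [2.79, 2.79, 3.14, 3.14, 3.14, 3.14].

INTERFACE

Orientations are given as a unit quaternion [x, y, z, w].
In Python, from rig import get_obs, camera, hand_in, pinch_z gives the robot as it stands. The module is installed in compiled form; this text tells all that it offers.
- The arm moves only by the tool arm_command, never from a script. Its argument "plan" is a list of rows, each a list of 2 entries, a list of its own where there are three numbers: the shift along the world's x, y, z in units of 25 mm (1.0 is 25 mm), then the turn about the world's z in units of 5 degrees (1.0 is 5 degrees). A call has 1 to 5 rows; each row is the pose to reach, as a shift and turn from the pose commanded when the call began; what a row does not reach only later rows make up. A row lasts 1/10 s, in which the tool goes at most 50 mm and 8.59 degrees, less where a joint would pass 70% of its speed; a pose out of reach is approached as far as the arm can. A call with a gripper value outside its range is refused whole. "fingers" is the opening, from -1 (shut) to 1 (fully open), set as the call begins (left out, the last holds). The fingers move at their own pace and stop on an object; "force" is the grip in N (left out, the last holds). Time passes only in rows, so rows that repeat a pose let the fingers close. It gives the time, the measured TCP pose, the force and the opening at its end, in the units of the state.
- get_obs(): the state, without advancing time (a new reading comes with each control period).
- camera(name): name is "side" or "top"; returns a dict with "pixels" (384x512x3 uint8, red, green, blue), "camera_matrix" (3x3 intrinsics, pixels), "R" (3x3) and "t" (3): a world point X has camera coordinates R X + t. Camera axes: x right, y down, z forward; pixel columns grow to the right and rows downward; lengths in m; the calibration is good to about 2 mm. A picture is of the moment at which its call begins. There is no depth.
- hand_in(): hands the job in, once; it reports no verdict.
The state is a dict: "time": time; "q": joint angles; "joint_velocities": joint speeds; "joint_torque": joint torques, N m; "position": TCP position; "tool_rot": TCP orientation; "ft_force": force on the tool from outside, world axes, zero at the start; "moment": the same for the moment, N m; "grip_width": finger opening in m.
Only numpy, scipy, OpenCV 4.12 (cv2) and the standard library are available. Lean on these libraries where they do the work, as an engineer would, in place of code of your own. Each camera call takes 0.05 s, during which the arm holds its last target.

TASK

Load the narrow test cassette into the desk reader. Swing the reader's spring clip up until it stays open by itself, slide the cassette nose first along the bed between the guide rails and push it home against the end stop, wherever that is set, with a light push (the stop should take the push, but never be rammed). Then guide the clip down onto the cassette all the way, without letting it snap, let go, and leave the other things on the desk as they are.

Things in the scene. Friction and masses are not known exactly. Their poses are not given: they have to be found in the camera images.
- reader: Desk reader for test cassettes, fixed to the desk: grey base plate 160 x 104 mm, 8 mm thick, x = -60 to +100. Origin under the base on the centre line; +x runs from the open mouth, where the cassette enters, to the low electronics housing (x = 62 to 98, 32 mm tall, dark display); z up. Two hinge cheeks, 38 mm tall, at x = 45 to 61 and 13 to 20 mm to each side.
- bed_mouth (a point): Where the guide rails begin: centre line, bed height, 3 mm along +x from the reader's origin, 20 mm above the desk. The cassette slides on a runner 16 mm wide, x = -48 to +42, overhanging it 5 mm each side; before x = 2 fingers can reach down beside it to the base plate. Rails, 7 mm tall: x = 10 to 42, 27.6 mm apart inside, 40 outside, flared at x = 2 to 10 to about 32 mm.
- stop_slot (a point): Middle of the range of the end stop, on the centre line at bed height, 35 mm along +x from the reader's origin. The stop is a dark block across the bed, 26 mm wide, 7 mm tall, clamped by a screw with its face anywhere from 9 mm before to 9 mm past this point; its setting is not measured: find it by feel. Push the nose home against it with 2 to 10 N; over 15 N does damage.
- clip_bar (a point): Centre of the clip's black round grip bar, 10 mm in diameter, 36 mm long, lying crosswise (along reader y). Two thin steel arms within 10 mm of the centre line carry it, so both ends stand free and can be pinched along reader y (36 mm). With the clip shut on the empty bed it is 26 mm on the -x side of the reader's origin, 37 mm above the desk.
- clip_hinge (a point): Point on the clip's hinge axis (parallel to reader y), on the centre line 52 mm along +x from the reader's origin, 31 mm above the desk. The bar's centre swings about it: with the clip at 0 it lies 78 mm towards -x and 6 mm above the hinge. The clip's rubber foot presses 50 mm from the hinge.
- clip (a joint): Clip angle, rad: 0 shut on the empty bed (the start), growing as the bar is lifted up and over towards +x; limit 1.75, just past upright. An over-centre spring drives it shut below about 1.15 and open above, with about 0.2 N m (3 N at the bar). Let go on the way down it snaps at 8 rad/s or so; keep under 6; letting go 2 mm before the end is harmless. On the 6 mm cassette it rests at about 0.08.
- cassette: The narrow white plastic test cassette, 80 (x) x 26 (y) x 6 mm, about 25 g, lying flat, window up. Origin at the centre of its underside; +x points to the nose, the end that steps down to 22 mm width over its last 6 mm. The other end, with four cross ridges, is the end to hold: once home, at least 36 mm of it stand out before the rails.
- cassette_nose (a point): Middle of the nose's lower edge: 40 mm along +x from the cassette's origin, at its underside.
- panel: Bystander: a wide white multi-test panel, 78 x 54 x 6 mm, lying flat; origin at the centre of its underside. Leave it alone.
- dropper: Bystander: a small amber dropper bottle with a white cap, 26 mm in diameter, 62 mm tall; origin at the centre of its underside. Leave it alone.
- dish: Bystander: a shallow white dish, 60 mm across, 22 mm tall; origin at the centre of its underside. Leave it alone.
Not all that is in view belongs to the job. Leave any blue or turquoise look-alike of the cassette alone.

How it is judged:
On the way, in this order (a step that is already met when the one before it is completed fails the run):
1. the clip has been swung up past its centre and stays open (value of joint clip above 1.4 rad), for 0.3 s.
2. with the clip up, the cassette lies on the bed between the rails, nose pressed lightly against the end stop (x of end_stop in the frame of cassette_nose below 0.0055 m and x of cassette_nose in the frame of bed_mouth above 0.018 m and y of cassette_nose in the frame of bed_mouth between -0.002 and 0.002 m and z of cassette_nose in the frame of bed_mouth between -0.0015 and 0.002 m and angle between the x axis of cassette and the x axis of reader, either way round below 0.06 rad and angle between cassette's own z axis and vertical below 0.06 rad and value of joint clip above 1.4 rad and contact force between cassette and end_stop above 1.5 N), for 0.1 s.
At the end, for the whole second after the job is handed in: the cassette lies flat and straight on the bed between the rails, its nose within 1.5 mm of the end stop's face (the stop's centre lies 4 mm behind its face) and within 2 mm of the centre line, at rest; the clip is down on top of it (0.04 to 0.15 rad) (x of end_stop in the frame of cassette_nose below 0.0055 m and x of cassette_nose in the frame of bed_mouth above 0.018 m and y of cassette_nose in the frame of bed_mouth between -0.002 and 0.002 m and z of cassette_nose in the frame of bed_mouth between -0.0015 and 0.002 m and angle between the x axis of cassette and the x axis of reader, either way round below 0.06 rad and angle between cassette's own z axis and vertical below 0.06 rad and value of joint clip between 0.04 and 0.15 rad and linear speed of cassette below 0.01 m/s); the robot touches nothing.
It fails at once if the cassette rammed into the end stop (over 15 N) (contact force between cassette and end_stop above 15 N).
It fails at once if the cassette jammed in the rails or crushed under the clip (over 60 N, the forces of bed and clip added) (contact force between cassette and reader above 60 N).
It fails at once if the clip let snap down (over 6 rad/s) (velocity of joint clip below -6 rad/s).
It fails at once if a bystander moved by more than 15 mm (distance of any of panel, dropper, dish from where it was at the start of the episode above 0.015 m).
It also fails if it takes over 72 s, if anything falls off the work surface, if the arm or the gripper's body presses on something with over 40 N, if the wrist force passes 120 N, or if a joint passes its speed limit or range.

## Working session

There is one attempt and no reset: what is moved stays moved. The work goes in short steps, Python scripts to look and compute and a tool call to move; the robot and the scene stay as the last step left them, time stands still between calls to the robot, and variables do not carry over. Pictures are saved under pics/ and viewed, and the job is handed in when it is done.

Besides the shell and the picture viewer there is one more tool, called by a JSON object that holds its "op" and its "data". arm_command: Moves the arm, as the interface text tells. Its arguments: {"type":"object","properties":{"plan":{"type":"array"},"fingers":{"type":"number"},"force":{"type":"number"}},"required":["plan"]}

```bash
mkdir -p pics; ls; python3 - <<'E'
from rig import get_obs,camera,pinch_z
import cv2,pickle
print(pinch_z, get_obs())
for n in("side","top"):
    c=camera(n); pickle.dump(c,open(f"{n}0.pkl","wb"))
    cv2.imwrite(f"pics/{n}0.png",cv2.resize(c["pixels"][:,:,::-1],(800,600),interpolation=cv2.INTER_CUBIC))
    print(n,c["camera_matrix"],c["R"],c["t"])
E
```

```text
pics
0.0187 {'time': 0.0, 'q': array([ 1.07650254e+00,  5.28459549e-01,  1.43388778e+00,  2.02037779e-06,
        1.18142412e+00, -1.78494579e-01]), 'joint_velocities': array([-5.73055992e-04,  1.10401743e-05, -1.13906409e-03,  7.99570613e-04,
       -1.41352503e-03, -1.19890384e-03]), 'joint_torque': array([-9.42417537e-04, -4.40046072e+01, -1.76587415e+01,  6.30983664e-02,
        5.82568045e-02, -1.95998991e-04]), 'position': array([0.19372466, 0.59344683, 0.22158034]), 'tool_rot': array([ 0.69903666, -0.1114436 ,  0.11093381, -0.6975828 ]), 'ft_force': array([-0.59972578,  0.02763512,  0.15335433]), 'moment': array([ 0.02234968, -0.01087128,  0.04100373]), 'grip_width': 0.08712427835459864}
side [[402.7240665    0.         253.95982571]
 [  0.         402.7240665  186.73613731]
 [  0.           0.           1.        ]] [[-0.90839376 -0.41759175 -0.02092598]
 [-0.28999458  0.66530358 -0.68794934]
 [ 0.3012041  -0.61886047 -0.72545697]] [0.46543876 0.26173886 0.55339675]
top [[400.42335823   0.         247.10042259]
 [  0.         400.42335823 182.69539833]
 [  0.           0.           1.        ]] [[-0.02740418 -0.99902344 -0.03465801]
 [-0.99076967  0.03174966 -0.13178549]
 [ 0.13275717  0.03072664 -0.9906722 ]] [-0.03504152  0.54749802  0.91138052]
```

View pics/side0.png

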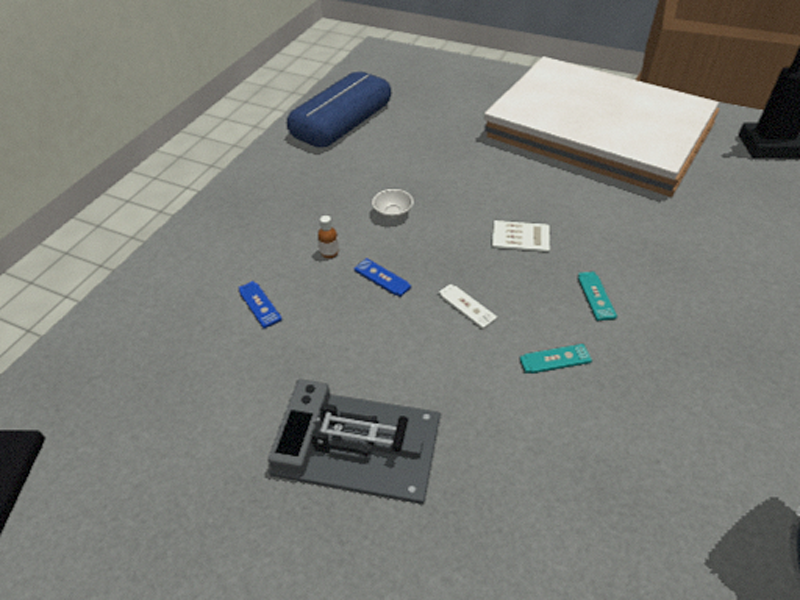

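View pics/top0.png

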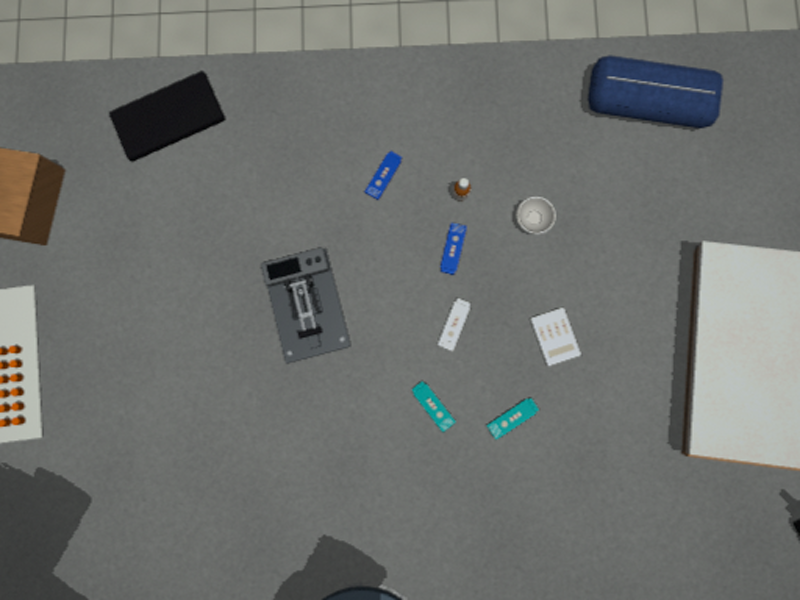

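The top view (800x600 scale) shows the reader at (306,305). The candidate white objects are the narrow cassette at (453,324), the panel at (556,336) with several strips, and the round dish at (536,215). The blue and teal bars at (383,175), (453,248), (433,405) and (513,417) are look-alikes. The cassette at (453,324) fits because it is white, narrow and has one window row. I'll measure it and confirm in a crop.

```bash
cat > h.py <<'E'
import numpy as np,cv2
def ray(c,u,v,z):
    K,R,t=c["camera_matrix"],c["R"],c["t"]
    d=R.T@np.linalg.solve(K,[u,v,1.]); C=-R.T@t
    return C+d*(z-C[2])/d[2]
def proj(c,X):
    p=c["camera_matrix"]@(c["R"]@np.asarray(X,float)+c["t"]); return p[:2]/p[2]
def tri(c1,p1,c2,p2):
    A=[];b=[]
    for c,p in((c1,p1),(c2,p2)):
        P=c["camera_matrix"]@np.c_[c["R"],c["t"]]
        for i in(0,1):
            r=p[i]*P[2]-P[i]; A.append(r[:3]); b.append(-r[3])
    s=np.linalg.lstsq(np.array(A),np.array(b),rcond=None); return s[0]
def crop(c,u0,v0,u1,v1,f,name):
    cv2.imwrite(name,cv2.resize(c["pixels"][v0:v1,u0:u1,::-1],None,fx=f,fy=f,interpolation=cv2.INTER_CUBIC))
E
python3 - <<'E'
from h import *; import pickle
T=pickle.load(open("top0.pkl","rb"));S=pickle.load(open("side0.pkl","rb"))
for n,c in(("top",T),("side",S)):
    im=c["pixels"].astype(int); w=((im.min(2)>140)&(im.max(2)-im.min(2)<45)).astype(np.uint8)
    w=cv2.morphologyEx(w,cv2.MORPH_CLOSE,np.ones((5,5)))
    cs,_=cv2.findContours(w,0,2)
    for k in cs:
        a=cv2.contourArea(k)
        if 150<a<2500:
            r=cv2.minAreaRect(k); B=cv2.boxPoints(r)
            X=np.array([ray(c,*p,.006)[:2] for p in B])
            print(n,a,np.round(r[0],1),"ctr",X.mean(0).round(4),"edges",np.linalg.norm(X-np.roll(X,-1,0),axis=1).round(4),(X[0]-X[1]).round(4),(X[1]-X[2]).round(4))
crop(T,160,150,240,240,6,"pics/rd_top.png")
crop(T,270,180,320,235,10,"pics/cas_top.png")
crop(S,165,235,290,325,6,"pics/rd_side.png")
E
```

```text
top 683.5 [355.5 215. ] ctr [ 0.4643 -0.3074] edges [0.0538 0.0781 0.0532 0.078 ] [-0.0168  0.0511] [0.075  0.0218]
top 316.0 [290.3 207.2] ctr [ 0.4873 -0.1531] edges [0.0798 0.0272 0.0796 0.0269] [-0.0733  0.0317] [0.0107 0.0249]
top 2051.0 [ 13. 233.] ctr [0.4464 0.5265] edges [0.0661 0.2435 0.0639 0.2442] [0.0021 0.0661] [0.2432 0.0114]
top 359.5 [342.3 137.4] ctr [ 0.6549 -0.2873] edges [0.0551 0.0586 0.0546 0.0587] [-0.0031  0.055 ] [0.0586 0.0015]
top 366.5 [177.5  24. ] ctr [0.9709 0.1187] edges [0.0707 0.0441 0.0703 0.0443] [0.0034 0.0706] [ 0.0441 -0.0004]
top 503.5 [291.   17.1] ctr [ 0.976  -0.1748] edges [0.129  0.0557 0.128  0.0559] [-0.001  0.129] [ 0.0557 -0.0001]
top 356.5 [238.5  16.5] ctr [ 0.9841 -0.0401] edges [0.0674 0.0716 0.0668 0.0717] [0.0003 0.0674] [0.0715 0.0007]
top 183.5 [361.5  11.7] ctr [ 0.9822 -0.3554] edges [0.0531 0.069  0.0527 0.069 ] [-0.0026  0.0531] [0.069  0.0011]
side 342.5 [229.  274.2] ctr [0.5298 0.0622] edges [0.0231 0.0774 0.0224 0.0756] [-0.0074  0.0218] [0.0761 0.014 ]
side 371.5 [299.  194.7] ctr [ 0.4862 -0.1529] edges [0.0289 0.0861 0.0269 0.084 ] [0.0031 0.0287] [ 0.0786 -0.0352]
side 562.5 [333.3 150.1] ctr [ 0.4628 -0.3063] edges [0.0558 0.0804 0.0554 0.077 ] [-0.0155  0.0536] [0.0769 0.0233]
side 315.5 [251.  128.5] ctr [ 0.6594 -0.3037] edges [0.0617 0.0556 0.0592 0.0558] [0.0567 0.0242] [ 0.0223 -0.0509]
```

View pics/rd_top.png

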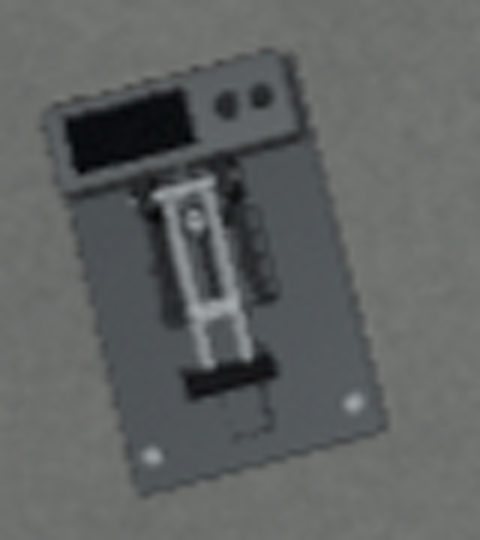

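View pics/cas_top.png

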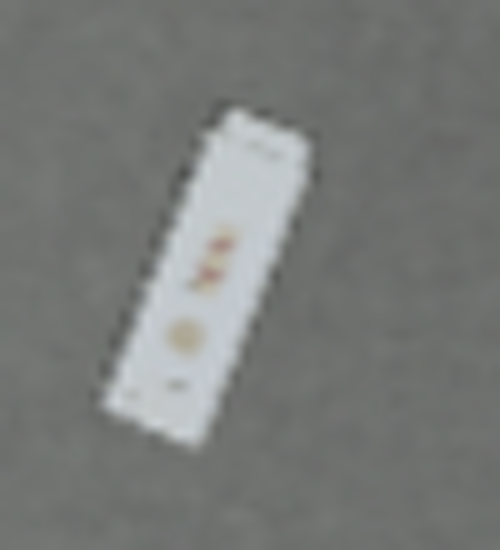

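View pics/rd_side.png

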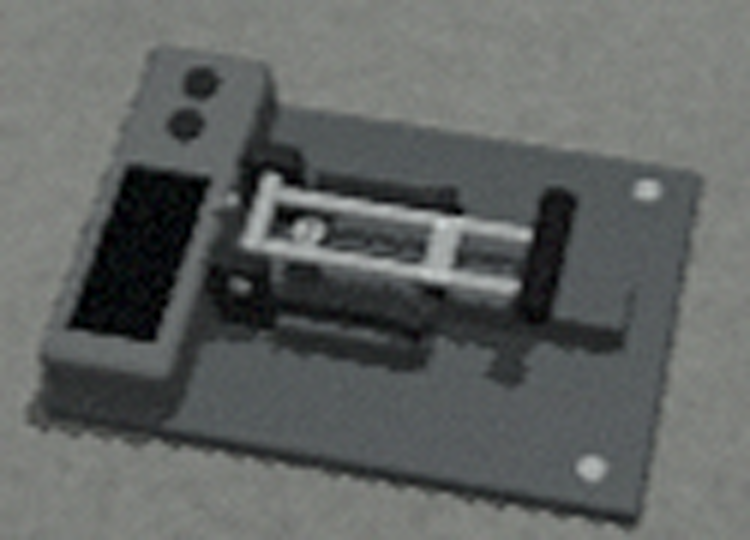

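```bash
python3 - <<'E'
from h import *; import pickle
T=pickle.load(open("top0.pkl","rb"));S=pickle.load(open("side0.pkl","rb"))
crop(S,275,175,325,215,12,"pics/cas_side.png")
ct=lambda x,y:((x+.5)/6-.5+160,(y+.5)/6-.5+150)
cs=lambda x,y:((x+.5)/6-.5+165,(y+.5)/6-.5+235)
pairs={"bar":((230,376),(550,255)),"screwA":((152,456),(592,467)),"screwB":((354,403),(648,190))}
for k,(a,b) in pairs.items():
    print(k,tri(T,ct(*a),S,cs(*b)).round(4))
print("bar ray z37",ray(T,*ct(230,376),.037).round(4),ray(S,*cs(550,255),.037).round(4))
for k,a in (("ml",(140,495)),("mr",(388,430))): print(k,"top",ray(T,*ct(*a),.008).round(4))
for k,a in (("mr",(705,176)),("ml",(640,514))): print(k,"side",ray(S,*cs(*a),.008).round(4))
for k,a in (("scA",(152,456)),("scB",(354,403))): print(k,"top",ray(T,*ct(*a),.009).round(4))
for k,a in (("scA",(592,467)),("scB",(648,190))): print(k,"side",ray(S,*cs(*a),.009).round(4))
print("housing back top", [ray(T,*ct(*a),.032).round(4) for a in((43,105),(285,47))], [ray(S,*cs(*a),.032).round(4) for a in((40,365),(150,45))])
# colour contour of plate
im=T["pixels"].astype(int)
print(im[150:240:6,200],)
E
```

```text
bar [0.4786 0.0657 0.0371]
screwA [0.4499 0.1022 0.0089]
screwB [0.4688 0.0205 0.0089]
bar ray z37 [0.4797 0.0661 0.037 ] [0.4775 0.0654 0.037 ]
ml top [0.4349 0.1075 0.008 ]
mr top [0.458  0.0072 0.008 ]
mr side [0.4558 0.0092 0.008 ]
ml side [0.4335 0.1083 0.008 ]
scA top [0.4503 0.1023 0.009 ]
scB top [0.4692 0.0206 0.009 ]
scA side [0.4495 0.1022 0.009 ]
scB side [0.4684 0.0205 0.009 ]
housing back top [array([0.5907, 0.1409, 0.032 ]), array([0.611 , 0.0433, 0.032 ])] [array([0.5846, 0.1447, 0.032 ]), array([0.6104, 0.0472, 0.032 ])]
[[112 115 112]
 [111 114 110]
 [ 91  95  97]
 [ 92  97  98]
 [ 62  65  66]
 [ 54  58  60]
 [ 45  49  51]
 [ 44  46  48]
 [ 81  85  88]
 [131 135 137]
 [ 49  52  53]
 [ 81  87  90]
 [ 72  76  79]
 [ 92  94  93]
 [109 112 110]]
```

View pics/cas_side.png

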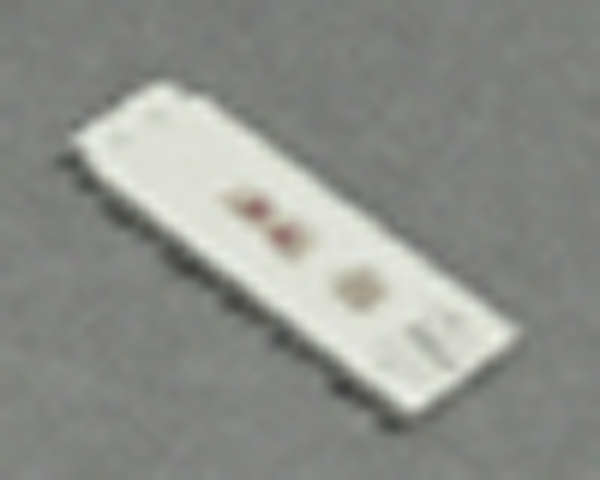

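```bash
cat >> h.py <<'E'
from scipy.spatial.transform import Rotation as Ro
O=np.array([.5039,.0716]); YAW=np.radians(13.0)
def r2w(x,y=0): 
    c,s=np.cos(YAW),np.sin(YAW); return O+[c*x-s*y,s*x+c*y]
def w2r(X):
    c,s=np.cos(YAW),np.sin(YAW); d=np.asarray(X)[:2]-O; return np.array([c*d[0]+s*d[1],-s*d[0]+c*d[1]])
def jaw(o): # jaw line heading deg mod 180
    R=Ro.from_quat(o["tool_rot"]).as_matrix(); return np.degrees(np.arctan2(R[1,2],R[0,2]))%180, R[:,1], 
def go(o,xyz,head):
    d=(head-jaw(o)[0]+90)%180-90
    print("units",((np.array(xyz)-o["position"])/.025).round(2),"turn",round(d/5,2),"(deg %.1f)"%d)
E
python3 - <<'E'
from h import *; from rig import get_obs
o=get_obs(); print(jaw(o),r2w(-.026)); go(o,[*r2w(-.026),.022],103); go(o,[.4873-.026*.917,-.153+.026*.399,.002],66.5)
E
```

```text
(np.float64(71.90643730591106), array([-9.40489988e-04, -1.73996271e-03, -9.99998044e-01])) [0.47856638 0.06575127]
units [ 11.39 -21.11  -7.99] turn 6.22 (deg 31.1)
units [ 10.79 -29.45  -8.79] turn -1.08 (deg -5.4)
```

{"op": "arm_command", "data": {"plan": [[[0.9, -1.7, -0.3], 0.6], [[1.8, -3.4, -0.6], 1.2], [[2.7, -5.1, -0.9], 1.8], [[3.6, -6.8, -1.2], 2.4], [[4.5, -8.5, -1.5], 3.0]]}}

```text
time: 0.6
position: [0.3069, 0.3798, 0.1846]
tool_rot: [0.707, -0.018, 0.018, -0.707]
ft_force: [1.4, 0.2, -0.2]
grip_width: 0.0872
```

{"op": "arm_command", "data": {"plan": [[[0.9, -1.7, -0.3], 0.6], [[1.8, -3.4, -0.6], 1.2], [[2.7, -5.1, -0.9], 1.8], [[3.6, -6.8, -1.2], 2.4], [[4.5, -8.5, -1.5], 3.0]], "fingers": 0.2}}

```text
time: 1.1
position: [0.4196, 0.1673, 0.1472]
tool_rot: [-0.703, -0.074, 0.074, 0.703]
ft_force: [0.8, 0.1, 0.1]
grip_width: 0.0563
```

{"op": "arm_command", "data": {"plan": [[[0.8, -1.4, -0.3], 0.1], [[1.6, -2.8, -0.6], 0.2], [[2.4, -4.1, -0.9], 0.2], [[2.4, -4.1, -0.9], 0.2]]}}

```text
time: 1.5
position: [0.4826, 0.0627, 0.1244]
tool_rot: [0.703, 0.079, -0.077, -0.702]
ft_force: [-0.3, 0.5, 0.3]
grip_width: 0.0521
```

```bash
python3 - <<'E'
from h import *; from rig import get_obs,camera
o=get_obs(); print(o["time"],o["position"],o["ft_force"],o["grip_width"]); go(o,[*r2w(-.026),.022],103)
S=camera("side");T=camera("top")
crop(S,130,150,300,325,3.3,"pics/s1.png");crop(T,130,110,270,250,4,"pics/t1.png")
E
```

```text
1.5 [0.4826271  0.06273641 0.12435504] [-0.33621329  0.5432432   0.3270686 ] 0.052080542913124195
units [-0.16  0.12 -4.09] turn 0.08 (deg 0.4)
```

View pics/s1.png

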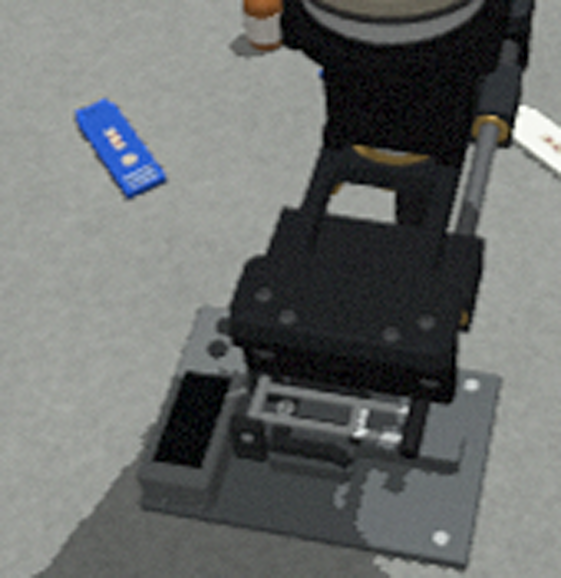

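View pics/t1.png

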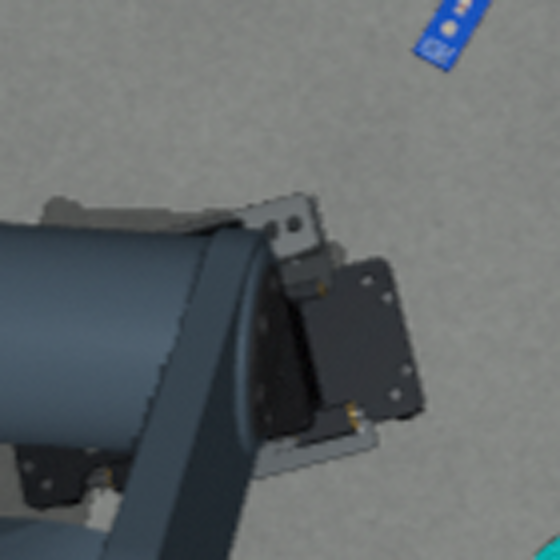

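{"op": "arm_command", "data": {"plan": [[[-0.1, 0.1, -0.8], 0.1], [[-0.15, 0.1, -1.6], 0.1], [[-0.15, 0.1, -2.4], 0.1], [[-0.15, 0.1, -3.0], 0.1], [[-0.15, 0.1, -3.0], 0.1]]}}

```text
time: 2.1
position: [0.4727, 0.0706, 0.0488]
tool_rot: [-0.702, -0.081, 0.085, 0.703]
ft_force: [-0.9, 0.9, -0.1]
grip_width: 0.0522
```

```bash
python3 - <<'E'
from h import *; from rig import get_obs,camera
o=get_obs(); print(o["time"],o["position"],o["ft_force"],o["grip_width"]); go(o,[*r2w(-.026),.022],103)
S=camera("side")
crop(S,130,150,300,325,3.3,"pics/s2.png")
E
```

```text
2.1 [0.47274659 0.07061    0.04878562] [-0.93043112  0.91903163 -0.10564877] 0.05223283953830817
units [ 0.23 -0.19 -1.07] turn -0.1 (deg -0.5)
```

View pics/s2.png

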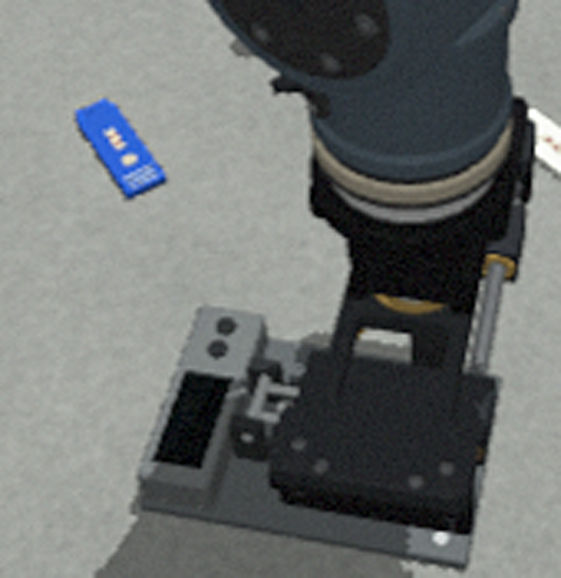

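{"op": "arm_command", "data": {"plan": [[[0, 0, 0], 0], [[0, 0, 0], 0], [[0, 0, 0], 0]]}}

```text
time: 2.45
position: [0.4758, 0.0692, 0.0509]
tool_rot: [0.702, 0.083, -0.082, -0.702]
ft_force: [-0.5, 0.6, 0.2]
grip_width: 0.0522
```

```bash
python3 - <<'E'
from h import *; from rig import get_obs,camera
o=get_obs(); print(o["time"],o["position"],o["ft_force"],np.abs(o["joint_velocities"]).max()); go(o,[*r2w(-.026),.022],103)
E
```

```text
2.45 [0.47576132 0.06924448 0.05087806] [-0.47491714  0.63975877  0.17150418] 0.0038082873373290922
units [ 0.11 -0.14 -1.16] turn -0.09 (deg -0.4)
```

{"op": "arm_command", "data": {"plan": [[[0.1, -0.14, -0.6], -0.1], [[0.1, -0.14, -1.15], -0.1], [[0.1, -0.14, -1.15], -0.1], [[0.1, -0.14, -1.15], -0.1]]}}

```text
time: 2.85
position: [0.4778, 0.0656, 0.0216]
tool_rot: [-0.703, -0.079, 0.079, 0.703]
ft_force: [-0.7, 0.2, -0.4]
grip_width: 0.0522
```

{"op": "arm_command", "data": {"plan": [[[0, 0, 0], 0], [[0, 0, 0], 0], [[0, 0, 0], 0], [[0, 0, 0], 0], [[0, 0, 0], 0]], "fingers": -0.4, "force": 20}}

```text
time: 3.35
position: [0.4782, 0.0655, 0.0217]
tool_rot: [0.703, 0.08, -0.079, -0.703]
ft_force: [-0.2, -1.1, 3.2]
grip_width: 0.0353
```

```bash
python3 - <<'E'
from h import *; from rig import get_obs,camera
o=get_obs(); print(o["time"],o["position"],o["ft_force"],o["grip_width"]); go(o,[*r2w(-.026),.022],103)
phi0=np.arctan2(6,78);R=.0782
p0=np.array([-R*np.cos(phi0),R*np.sin(phi0)])
for th in np.linspace(0.1,1.6,16):
    p=np.array([-R*np.cos(phi0+th),R*np.sin(phi0+th)])-p0
    w=p[0]*np.array([np.cos(YAW),np.sin(YAW)])
    print(round(th,2),(np.array([*w,p[1]])/.025).round(2))
E
```

```text
3.35 [0.47815528 0.065486   0.02170794] [-0.16264416 -1.10933893  3.24874766] 0.035329393586041896
units [0.02 0.01 0.01] turn 0.02 (deg 0.1)
0.1 [0.04 0.01 0.31]
0.2 [0.11 0.02 0.61]
0.3 [0.2  0.05 0.91]
0.4 [0.33 0.08 1.2 ]
0.5 [0.48 0.11 1.47]
0.6 [0.66 0.15 1.72]
0.7 [0.87 0.2  1.95]
0.8 [1.09 0.25 2.16]
0.9 [1.33 0.31 2.35]
1.0 [1.59 0.37 2.51]
1.1 [1.87 0.43 2.65]
1.2 [2.16 0.5  2.75]
1.3 [2.45 0.57 2.83]
1.4 [2.75 0.64 2.87]
1.5 [3.06 0.71 2.89]
1.6 [3.36 0.78 2.87]
```

{"op": "arm_command", "data": {"plan": [[[0.04, 0.01, 0.31], 0], [[0.11, 0.02, 0.61], 0], [[0.2, 0.05, 0.91], 0], [[0.33, 0.08, 1.2], 0], [[0.48, 0.11, 1.47], 0]]}}

```text
time: 3.85
position: [0.4897, 0.0682, 0.0586]
tool_rot: [0.703, 0.079, -0.08, -0.703]
ft_force: [1.6, -1.8, -5.2]
grip_width: 0.0349
```

{"op": "arm_command", "data": {"plan": [[[0.18, 0.04, 0.25], 0], [[0.39, 0.09, 0.48], 0], [[0.61, 0.14, 0.69], 0], [[0.85, 0.2, 0.88], 0], [[1.11, 0.26, 1.04], 0]]}}

```text
time: 4.35
position: [0.5162, 0.0745, 0.0847]
tool_rot: [0.703, 0.078, -0.081, -0.702]
ft_force: [-2.7, -4.9, -1.3]
grip_width: 0.0353
```

{"op": "arm_command", "data": {"plan": [[[0.28, 0.06, 0.14], 0], [[0.57, 0.13, 0.24], 0], [[0.86, 0.2, 0.32], 0], [[1.16, 0.27, 0.36], 0], [[1.47, 0.34, 0.38], 0]]}}

```text
time: 4.85
position: [0.5565, 0.0838, 0.095]
tool_rot: [-0.703, -0.081, 0.078, 0.703]
ft_force: [0.6, -1.0, 2.5]
grip_width: 0.0356
```

{"op": "arm_command", "data": {"plan": [[[0.15, 0.03, -0.01], 0], [[0.3, 0.07, -0.02], 0], [[0.3, 0.07, -0.02], 0], [[0.3, 0.07, -0.02], 0]]}}

```text
time: 5.25
position: [0.5646, 0.0857, 0.0943]
tool_rot: [-0.703, -0.081, 0.077, 0.703]
ft_force: [1.2, 1.2, 5.8]
grip_width: 0.0359
```

```bash
python3 - <<'E'
from h import *; from rig import get_obs,camera
o=get_obs(); print(o["time"],o["position"],o["ft_force"],o["grip_width"]);print(w2r(o["position"]))
S=camera("side")
crop(S,130,150,300,325,3.3,"pics/s3.png")
E
```

```text
5.25 [0.56455228 0.08573224 0.09427886] [1.21433924 1.15900686 5.83769907] 0.035880813478027296
[0.06227682 0.00012624]
```

View pics/s3.png

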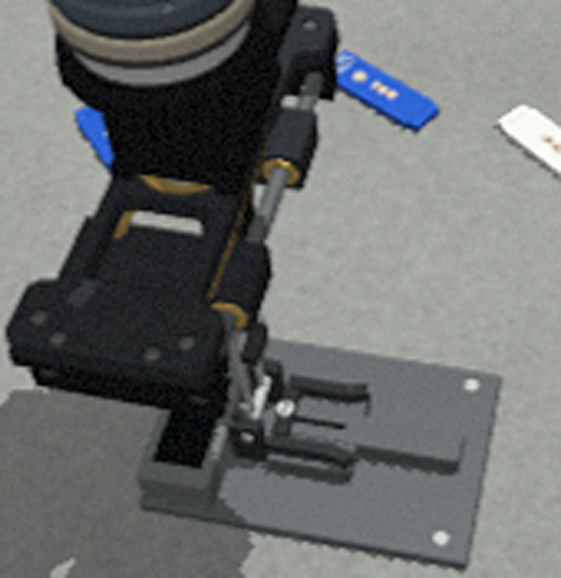

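{"op": "arm_command", "data": {"plan": [[[0, 0, 0], 0], [[0, 0, 0], 0], [[0, 0, 0], 0]], "fingers": 0.2}}

```text
time: 5.6
position: [0.5609, 0.0853, 0.0924]
tool_rot: [-0.702, -0.079, 0.08, 0.703]
ft_force: [-0.3, -0.5, -0.3]
grip_width: 0.0492
```

{"op": "arm_command", "data": {"plan": [[[0, 0, 0.6], 0], [[0, 0, 1.2], 0], [[-0.3, -1.0, 1.8], 0], [[-0.8, -2.2, 1.8], 0], [[-1.3, -3.5, 1.8], 0]]}}

```text
time: 6.1
position: [0.5288, -0.0027, 0.1382]
tool_rot: [-0.703, -0.08, 0.08, 0.703]
ft_force: [-0.2, -0.1, -0.6]
grip_width: 0.0521
```

```bash
python3 - <<'E'
from h import *; from rig import get_obs,camera
o=get_obs(); print(o["time"],o["position"],o["ft_force"],o["grip_width"]);print(w2r(o["position"]))
S=camera("side")
crop(S,130,150,300,325,3.3,"pics/s4.png")
c=np.radians(-23.5);u=np.array([np.cos(c),np.sin(c)])
go(o,[*(np.array([.4868,-.153])-.028*u),.002],66.5)
E
```

```text
6.1 [ 0.52880208 -0.0026782   0.13819861] [-0.17674482 -0.05746085 -0.62016149] 0.05206703699041995
[ 0.00755488 -0.0779762 ]
units [-2.71 -5.57 -5.45] turn -7.3 (deg -36.5)
```

View pics/s4.png

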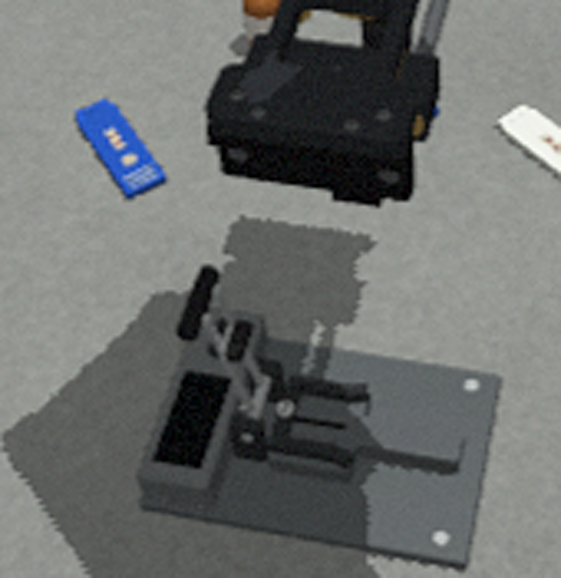

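{"op": "arm_command", "data": {"plan": [[[-0.5, -1.1, -0.4], -1.4], [[-1.0, -2.2, -0.8], -2.8], [[-1.5, -3.3, -1.2], -4.2], [[-2.0, -4.4, -1.6], -5.6], [[-2.7, -5.5, -2.2], -7.2]]}}

```text
time: 6.65
position: [0.4621, -0.1411, 0.0828]
tool_rot: [0.693, -0.143, 0.144, -0.692]
ft_force: [0.6, -0.8, -0.7]
grip_width: 0.0522
```

{"op": "arm_command", "data": {"plan": [[[0, 0, -0.3], 0], [[0, 0, -0.3], 0], [[0, 0, -0.3], 0]]}}

```text
time: 6.95
position: [0.462, -0.1392, 0.0754]
tool_rot: [-0.693, 0.141, -0.141, 0.693]
ft_force: [0.0, 0.1, -0.4]
grip_width: 0.0519
```

```bash
python3 - <<'E'
from h import *; from rig import get_obs,camera
o=get_obs(); print(o["time"],o["position"],o["ft_force"],o["grip_width"])
S=camera("side")
crop(S,240,120,370,250,4.5,"pics/s5.png")
c=np.radians(-23.5);u=np.array([np.cos(c),np.sin(c)])
go(o,[*(np.array([.4868,-.153])-.028*u),.002],66.5)
E
```

```text
6.95 [ 0.46203511 -0.1392383   0.07543415] [ 0.02329554  0.06128264 -0.44538153] 0.05188350081909997
units [-0.04 -0.1  -2.94] turn -0.1 (deg -0.5)
```

View pics/s5.png

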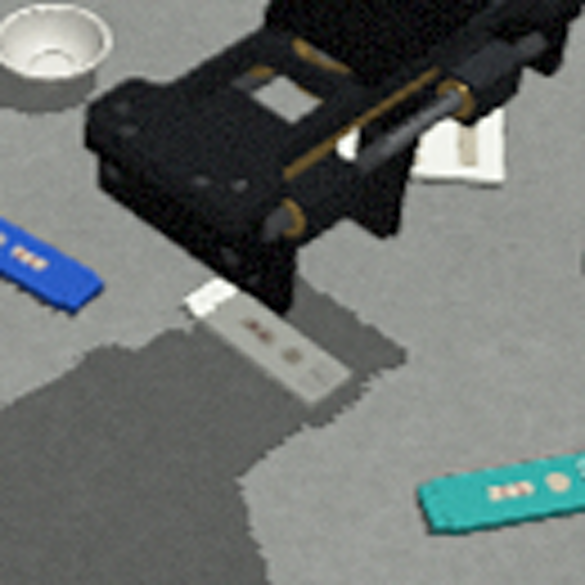

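{"op": "arm_command", "data": {"plan": [[[-0.04, -0.1, -1.0], -0.1], [[-0.04, -0.1, -2.0], -0.1], [[-0.04, -0.1, -2.7], -0.1], [[-0.04, -0.1, -2.85], -0.1], [[-0.04, -0.1, -2.85], -0.1]]}}

```text
time: 7.5
position: [0.4612, -0.1417, 0.0043]
tool_rot: [-0.692, 0.144, -0.144, 0.692]
ft_force: [0.1, -0.9, 0.9]
grip_width: 0.0525
```

{"op": "arm_command", "data": {"plan": [[[0, 0, 0], 0], [[0, 0, 0], 0]]}}

```text
time: 7.7
position: [0.4616, -0.1425, 0.0053]
tool_rot: [0.692, -0.144, 0.145, -0.692]
ft_force: [0.5, -0.1, -0.1]
grip_width: 0.052
```

{"op": "arm_command", "data": {"plan": [[[0, 0, -0.1], 0], [[0, 0, -0.1], 0]]}}

```text
time: 7.9
position: [0.461, -0.1426, 0.0021]
tool_rot: [0.692, -0.144, 0.145, -0.692]
ft_force: [1.0, -0.2, -0.2]
grip_width: 0.0522
```

{"op": "arm_command", "data": {"plan": [[[0, 0, 0], 0], [[0, 0, 0], 0], [[0, 0, 0], 0], [[0, 0, 0], 0], [[0, 0, 0], 0]], "fingers": -0.7, "force": 12}}

```text
time: 8.4
position: [0.4608, -0.1424, 0.0018]
tool_rot: [-0.692, 0.145, -0.145, 0.692]
ft_force: [-0.3, -0.2, -0.1]
grip_width: 0.0256
```

{"op": "arm_command", "data": {"plan": [[[0, 0, 0.3], 0], [[0, 0, 0.8], 0], [[0, 0, 1.5], 0], [[0, 0, 2.2], 0], [[0, 0, 2.2], 0]]}}

```text
time: 8.9
position: [0.4623, -0.1432, 0.0594]
tool_rot: [0.693, -0.143, 0.146, -0.692]
ft_force: [-0.2, 0.5, -0.5]
grip_width: 0.0257
```

```bash
python3 - <<'E'
from h import *; from rig import get_obs,camera
o=get_obs(); print(o["time"],o["position"],o["ft_force"],o["grip_width"],jaw(o))
S=camera("side")
crop(S,240,120,370,250,4.5,"pics/s6.png")
go(o,[*r2w(-.09),.06],103)
E
```

```text
8.9 [ 0.46228517 -0.1431523   0.059357  ] [-0.20212072  0.50232311 -0.54753161] 0.025707758859871456 (np.float64(66.41683601707796), array([ 0.00464382, -0.00272134, -0.99998551]))
units [-1.84  7.78  0.03] turn 7.32 (deg 36.6)
```

View pics/s6.png

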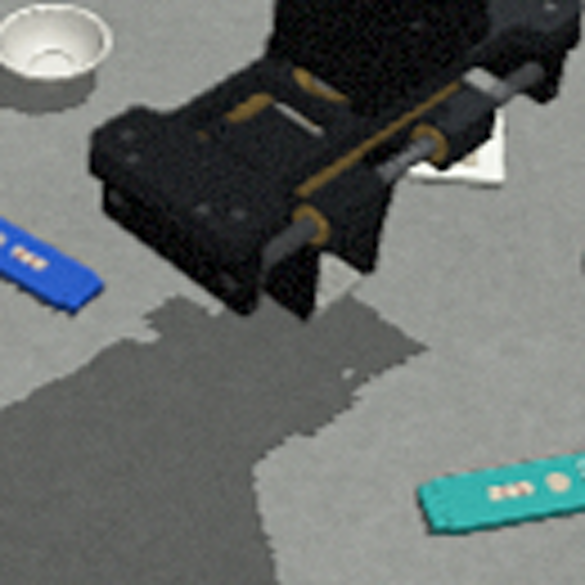

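{"op": "arm_command", "data": {"plan": [[[-0.3, 1.3, 0], 1.2], [[-0.6, 2.6, 0], 2.4], [[-0.9, 3.9, 0], 3.6], [[-1.2, 5.2, 0], 4.8], [[-1.5, 6.4, 0], 6.0]]}}

```text
time: 9.45
position: [0.4224, 0.0189, 0.0564]
tool_rot: [-0.706, -0.041, 0.041, 0.706]
ft_force: [-0.2, -0.7, -0.5]
grip_width: 0.0256
```

{"op": "arm_command", "data": {"plan": [[[-0.3, 1.2, 0], 1.2], [[-0.3, 1.4, 0], 1.3], [[-0.3, 1.4, 0], 1.3], [[-0.3, 1.4, 0], 1.3], [[-0.3, 1.4, 0], 1.3]]}}

```text
time: 9.95
position: [0.4167, 0.0515, 0.0567]
tool_rot: [0.703, 0.079, -0.078, -0.703]
ft_force: [-0.3, -0.3, -0.6]
grip_width: 0.0255
```

```bash
python3 - <<'E'
from h import *; from rig import get_obs,camera
o=get_obs(); print(o["time"],o["position"],o["ft_force"],o["grip_width"],jaw(o)[0],w2r(o["position"]))
S=camera("side");T=camera("top")
crop(S,150,190,310,325,4.5,"pics/s7.png");crop(T,130,130,260,250,5,"pics/t7.png")
go(o,[*r2w(-.083),.03],103)
E
```

```text
9.95 [0.41669085 0.05153164 0.05670706] [-0.25743525 -0.26966063 -0.59282074] 0.02554022129084586 102.78156489613026 [-8.94883851e-02  6.37836543e-05]
units [ 0.25  0.06 -1.07] turn 0.04 (deg 0.2)
```

View pics/s7.png

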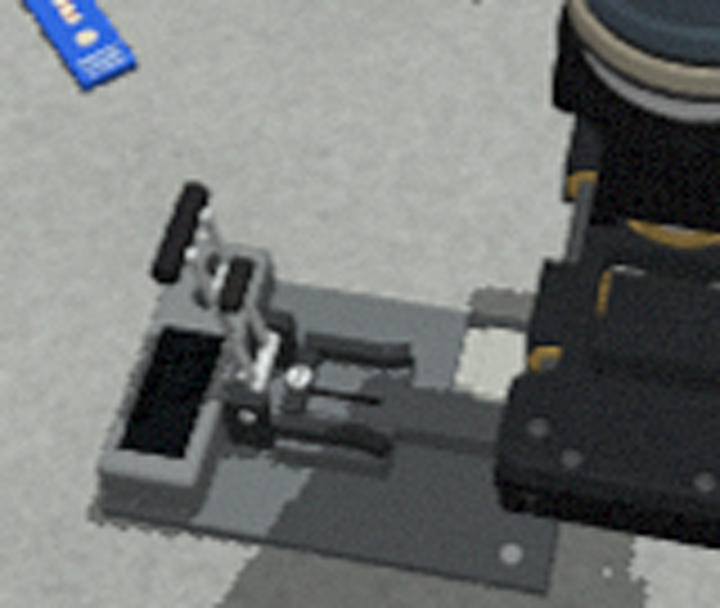

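View pics/t7.png

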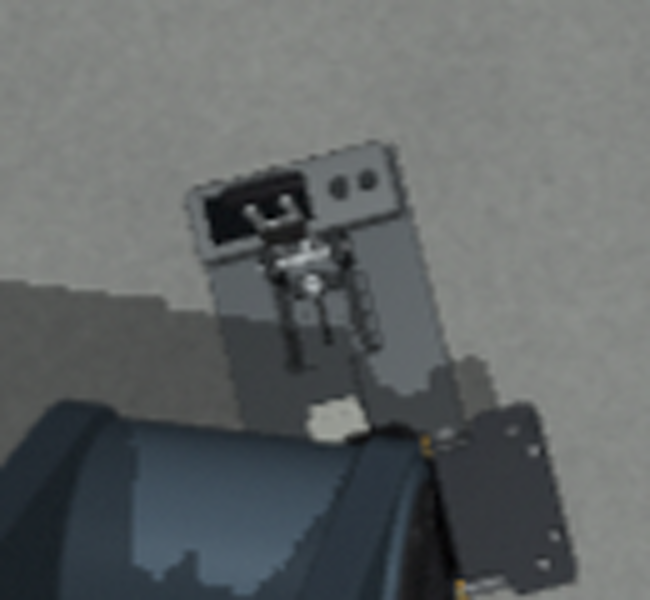

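{"op": "arm_command", "data": {"plan": [[[0.1, 0.02, -0.5], 0], [[0.25, 0.06, -1.0], 0], [[0.25, 0.06, -1.2], 0], [[0.25, 0.06, -1.2], 0], [[0.25, 0.06, -1.2], 0]]}}

```text
time: 10.55
position: [0.4218, 0.0538, 0.0269]
tool_rot: [-0.703, -0.079, 0.079, 0.703]
ft_force: [-0.1, -0.4, -0.2]
grip_width: 0.0256
```

```bash
python3 - <<'E'
from h import *; from rig import get_obs,camera
import pickle
o=get_obs(); print(o["time"],o["position"],o["ft_force"],o["grip_width"],jaw(o)[0],w2r(o["position"]))
S=camera("side");T=camera("top")
pickle.dump((S,T,o),open("p8.pkl","wb"))
crop(S,200,250,290,310,8,"pics/s8.png");crop(T,170,170,240,230,10,"pics/t8.png")
zt=o["position"][2]-.002+.006
for n,c,(a,b,cc,d) in(("top",T,(170,170,240,230)),("side",S,(200,250,290,310))):
    im=c["pixels"][b:d,a:cc].astype(int); w=((im.min(2)>130)&(im.max(2)-im.min(2)<45)).astype(np.uint8)
    cs,_=cv2.findContours(w,0,1); k=max(cs,key=cv2.contourArea)
    P=np.array([w2r(ray(c,p[0]+a,p[1]+b,zt)) for p in k[:,0]])*1e3
    m=P[:,0]
    print(n,cv2.contourArea(k),"xmax",m.max().round(1))
    for lo in range(int(m.min()),int(m.max())+1,3):
        s=P[(m>=lo)&(m<lo+3)]
        if len(s): print(lo,s[:,1].min().round(1),s[:,1].max().round(1),((s[:,1].min()+s[:,1].max())/2).round(1))
E
```

```text
10.55 [0.42184129 0.05384194 0.02688854] [-0.12668116 -0.39160086 -0.23557576] 0.025635236013418418 102.87071454881492 [-0.08395025  0.00115627]
top 644.5 xmax 61.1
-55 -92.1 -92.1 -92.1
-52 -92.7 -92.7 -92.7
-49 -93.3 -93.3 -93.3
-46 -94.5 -91.6 -93.0
-43 -95.0 -95.0 -95.0
-40 -95.6 -91.1 -93.3
-37 -96.8 -77.3 -87.1
-34 -97.4 -75.1 -86.2
-31 -98.0 -76.2 -87.1
-28 -99.2 -79.1 -89.1
-25 -99.8 -77.4 -88.6
-22 -100.3 -76.3 -88.3
-19 -101.5 -74.5 -88.0
-16 -102.1 -63.1 -82.6
-13 -102.7 -58.5 -80.6
-10 -103.9 -57.3 -80.6
-7 -104.5 -57.9 -81.2
-4 -105.1 -56.2 -80.6
-1 -105.7 -56.8 -81.2
2 -106.9 -57.4 -82.1
5 -105.2 -57.9 -81.5
8 -105.8 -56.2 -81.0
11 -109.3 -57.4 -83.3
14 -109.8 -57.9 -83.9
17 -108.1 -56.2 -82.2
20 -106.4 -56.8 -81.6
23 -104.7 -65.5 -85.1
26 -112.8 -61.4 -87.1
29 -113.4 -59.1 -86.3
32 -114.6 -64.9 -89.8
35 -115.2 -56.2 -85.7
38 -115.8 -56.8 -86.3
41 -114.1 -57.4 -85.8
44 -117.6 -58.0 -87.8
47 -118.2 -56.2 -87.2
50 -113.6 -56.8 -85.2
53 -102.1 -55.7 -78.9
56 -90.5 -68.4 -79.5
59 -76.6 -71.9 -74.3
side 254.0 xmax 58.3
-41 -58.6 -52.5 -55.6
-38 -58.0 -51.8 -54.9
-35 -57.4 -51.5 -54.5
-32 -56.8 -52.8 -54.8
-29 -56.4 -54.2 -55.3
-26 -55.8 -53.5 -54.7
-23 -55.2 -52.9 -54.1
-20 -54.6 -48.4 -51.5
-17 -53.9 -37.9 -45.9
-14 -53.3 -37.2 -45.3
-11 -53.0 -36.6 -44.8
-8 -52.4 -36.0 -44.2
-5 -51.7 -35.7 -43.7
-2 -51.1 -37.0 -44.0
1 -50.5 -36.3 -43.4
4 -50.2 -35.7 -42.9
7 -49.5 -37.0 -43.3
10 -48.9 -36.4 -42.6
13 -48.3 -38.0 -43.1
16 -47.6 -35.8 -41.7
19 -47.0 -36.7 -41.9
22 -46.7 -38.3 -42.5
25 -46.1 -35.8 -40.9
28 -45.4 -37.1 -41.2
31 -44.8 -36.4 -40.6
34 -44.2 -38.0 -41.1
37 -43.5 -37.4 -40.5
40 -43.2 -36.8 -40.0
43 -42.6 -36.2 -39.4
46 -41.9 -35.5 -38.7
49 -41.3 -37.1 -39.2
52 -40.7 -36.5 -38.6
55 -40.4 -36.2 -38.3
58 -39.7 -39.7 -39.7
```

View pics/s8.png

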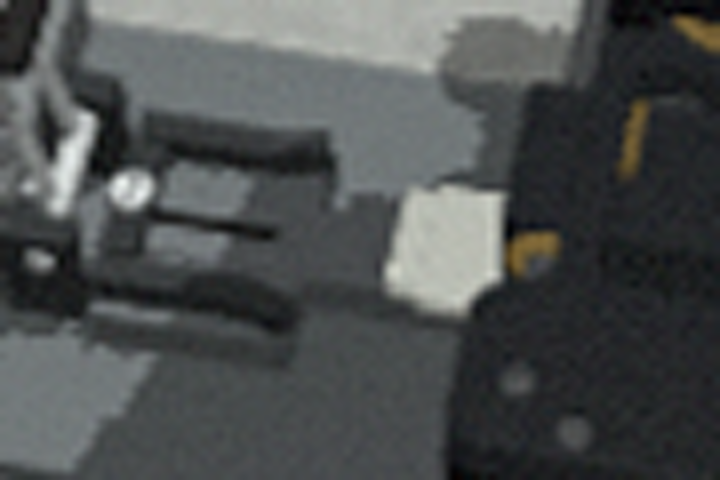

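View pics/t8.png

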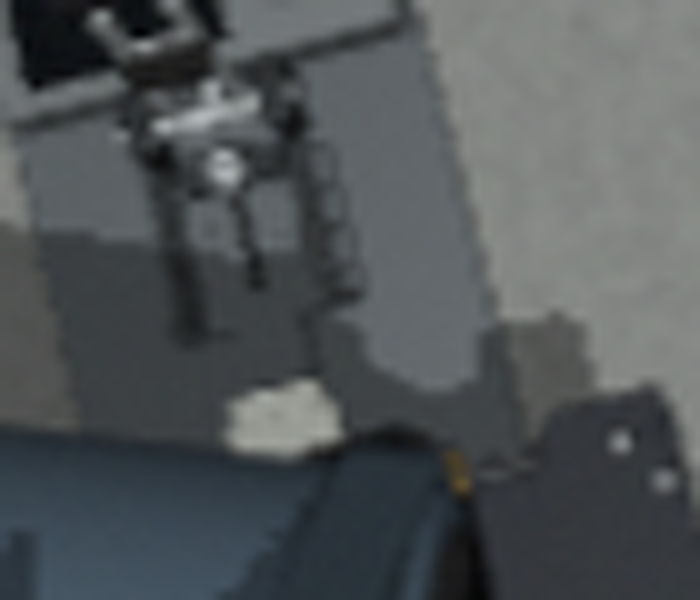

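```bash
python3 - <<'E'
from h import *; import pickle
S,T,o=pickle.load(open("p8.pkl","rb"))
zt=o["position"][2]-.002+.006
for n,c,(a,b,cc,d),seed in(("top",T,(170,170,240,230),(28,42)),("side",S,(200,250,290,310),(56,31))):
    im=c["pixels"][b:d,a:cc].astype(int); w=((im.min(2)>125)).astype(np.uint8)
    _,L=cv2.connectedComponents(w,connectivity=4); m=(L==L[seed[1],seed[0]])
    v,u=np.nonzero(m); print(n,len(u),im[seed[1],seed[0]])
    P=np.array([w2r(ray(c,p+a,q+b,zt)) for p,q in zip(u,v)])*1e3
    print("xmax",P[:,0].max().round(1))
    for lo in range(int(P[:,0].min()),int(P[:,0].max())+1,3):
        s=P[(P[:,0]>=lo)&(P[:,0]<lo+3)]
        if len(s)>2: print(lo,len(s),s[:,1].min().round(1),s[:,1].max().round(1),s[:,1].mean().round(1))
ct=lambda x,y:((x+.5)/10-.5+170,(y+.5)/10-.5+170)
cs=lambda x,y:((x+.5)/8-.5+200,(y+.5)/8-.5+250)
print("rail heads z.027 top",[(w2r(ray(T,*ct(*p),.027))*1e3).round(1) for p in((195,338),(345,298))])
print("screw top,side",[(w2r(ray(T,*ct(225,168),.03))*1e3).round(1),(w2r(ray(S,*cs(131,188),.03))*1e3).round(1)])
E
```

```text
top 54 [151 154 148]
xmax -15.0
-29 12 -10.9 8.6 -2.3
-26 13 -9.2 10.9 1.2
-23 12 -9.7 12.6 1.1
-20 10 -8.0 9.2 0.8
-17 6 -6.2 8.7 2.0
side 191 [187 190 179]
xmax -15.7
-37 18 -10.9 9.0 0.2
-34 28 -10.6 14.9 1.4
-31 28 -10.0 15.5 3.1
-28 31 -11.1 16.1 2.9
-25 29 -10.8 14.7 2.2
-22 25 -8.4 13.6 3.1
-19 27 -9.6 13.9 2.0
-16 3 -5.5 9.1 1.8
rail heads z.027 top [array([ 2.2, 17. ]), array([  2.3, -20. ])]
screw top,side [array([39.5,  0.1]), array([38.6,  0.9])]
```

{"op": "arm_command", "data": {"plan": [[[0.01, -0.05, -0.1], 0], [[0.01, -0.05, -0.18], 0], [[0.01, -0.05, -0.18], 0], [[0.01, -0.05, -0.18], 0]]}}

```text
time: 11.05
position: [0.4223, 0.0528, 0.0223]
tool_rot: [-0.703, -0.079, 0.08, 0.703]
ft_force: [0.2, -0.6, -0.3]
grip_width: 0.0258
```

```bash
cat > st.py <<'E'
from h import *; from rig import get_obs
o=get_obs(); f=o["ft_force"]; c,s=np.cos(YAW),np.sin(YAW)
print(round(o["time"],2),"reader xy mm",(w2r(o["position"])*1e3).round(2),"z %.4f"%o["position"][2],"F reader",(c*f[0]+s*f[1]).round(2),(-s*f[0]+c*f[1]).round(2),f[2].round(2),"w %.4f jaw %.2f"%(o["grip_width"],jaw(o)[0]))
E
python3 st.py
```

```text
11.05 reader xy mm [-83.77   0.09] z 0.0223 F reader 0.12 -0.6 -0.35 w 0.0258 jaw 102.91
```

{"op": "arm_command", "data": {"plan": [[[0.2, 0.045, 0], 0], [[0.39, 0.09, 0], 0], [[0.58, 0.135, 0], 0], [[0.78, 0.18, 0], 0], [[0.78, 0.18, 0], 0]]}}

```text
time: 11.55
position: [0.4433, 0.0574, 0.0224]
tool_rot: [0.703, 0.08, -0.079, -0.702]
ft_force: [-0.1, -0.4, -0.9]
grip_width: 0.0259
```

```bash
python3 st.py; python3 - <<'E'
from h import *; from rig import camera
S=camera("side");T=camera("top")
crop(S,200,250,290,310,8,"pics/s9.png");crop(T,170,170,240,230,10,"pics/t9.png")
E
```

```text
11.55 reader xy mm [-62.24  -0.23] z 0.0224 F reader -0.15 -0.34 -0.92 w 0.0259 jaw 102.93
```

View pics/s9.png

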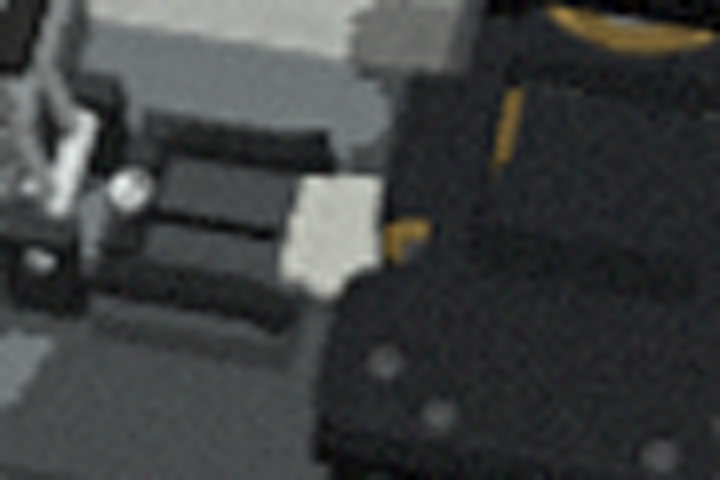

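View pics/t9.png

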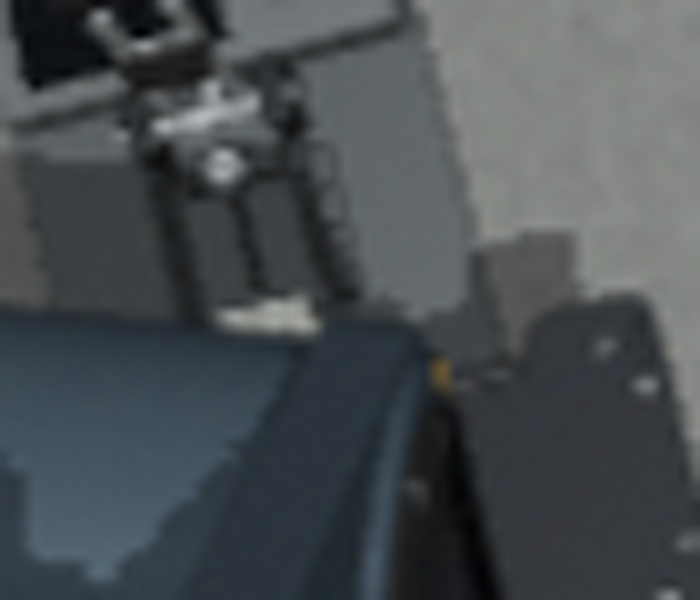

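{"op": "arm_command", "data": {"plan": [[[0.1, 0.023, 0], 0], [[0.2, 0.045, 0], 0], [[0.3, 0.068, 0], 0], [[0.39, 0.09, 0], 0], [[0.39, 0.09, 0], 0]]}}

```text
time: 12.15
position: [0.4522, 0.0596, 0.0223]
tool_rot: [0.703, 0.08, -0.079, -0.703]
ft_force: [0.7, 0.4, -0.4]
grip_width: 0.0254
```

```bash
python3 st.py
```

```text
12.15 reader xy mm [-53.1   -0.09] z 0.0223 F reader 0.74 0.29 -0.38 w 0.0254 jaw 102.91
```

{"op": "arm_command", "data": {"plan": [[[0.07, 0.016, 0], 0], [[0.14, 0.032, 0], 0], [[0.21, 0.048, 0], 0], [[0.24, 0.055, 0], 0], [[0.24, 0.055, 0], 0]]}}

```text
time: 12.65
position: [0.4577, 0.061, 0.0223]
tool_rot: [0.703, 0.08, -0.079, -0.703]
ft_force: [-0.9, -0.9, -0.6]
grip_width: 0.0258
```

```bash
python3 st.py; python3 - <<'E'
from h import *; from rig import camera
S=camera("side")
crop(S,200,250,290,310,8,"pics/s10.png")
E
```

```text
12.65 reader xy mm [-4.737e+01  3.000e-02] z 0.0223 F reader -1.08 -0.66 -0.62 w 0.0258 jaw 102.91
```

View pics/s10.png

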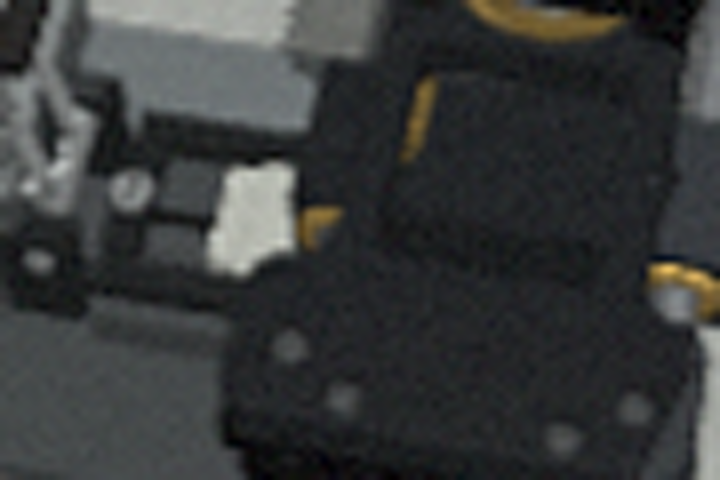

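{"op": "arm_command", "data": {"plan": [[[0.04, 0.009, 0], 0], [[0.08, 0.018, 0], 0], [[0.12, 0.027, 0], 0], [[0.16, 0.036, 0], 0], [[0.16, 0.036, 0], 0]], "force": 8}}

```text
time: 13.2
position: [0.4618, 0.0619, 0.0223]
tool_rot: [0.703, 0.08, -0.079, -0.703]
ft_force: [-0.6, -0.7, -0.8]
grip_width: 0.0254
```

```bash
python3 st.py
```

```text
13.2 reader xy mm [-4.318e+01 -2.000e-02] z 0.0223 F reader -0.71 -0.51 -0.85 w 0.0254 jaw 102.91
```

{"op": "arm_command", "data": {"plan": [[[0.04, 0.009, 0], 0], [[0.08, 0.018, 0], 0], [[0.12, 0.027, 0], 0], [[0.12, 0.027, 0], 0]]}}

```text
time: 13.6
position: [0.4648, 0.0625, 0.0223]
tool_rot: [0.703, 0.08, -0.079, -0.703]
ft_force: [-0.1, 0.6, -0.3]
grip_width: 0.0259
```

```bash
python3 st.py; python3 - <<'E'
from h import *; from rig import camera
S=camera("side")
crop(S,200,250,290,310,8,"pics/s11.png")
E
```

```text
13.6 reader xy mm [-4.012e+01 -4.000e-02] z 0.0223 F reader 0.07 0.56 -0.28 w 0.0259 jaw 102.91
```

View pics/s11.png

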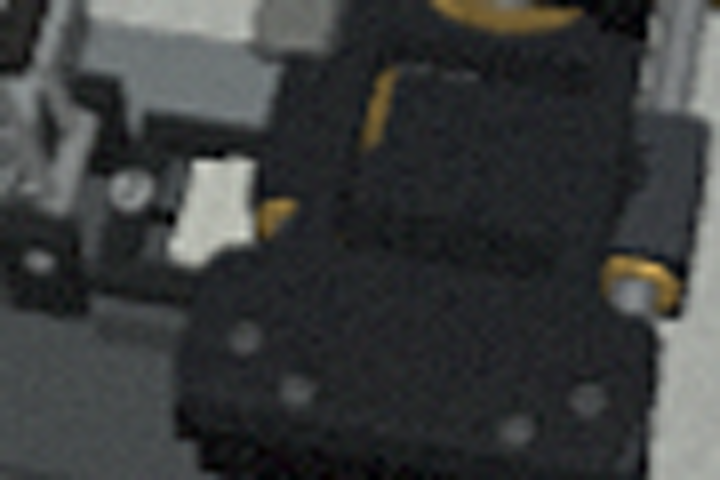

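{"op": "arm_command", "data": {"plan": [[[0.02, 0.005, 0], 0], [[0.04, 0.009, 0], 0], [[0.06, 0.014, 0], 0], [[0.06, 0.014, 0], 0]]}}

```text
time: 14.05
position: [0.4662, 0.0629, 0.0223]
tool_rot: [0.703, 0.08, -0.079, -0.703]
ft_force: [-0.3, -0.3, 0.0]
grip_width: 0.0258
```

{"op": "arm_command", "data": {"plan": [[[0.02, 0.005, 0], 0], [[0.04, 0.009, 0], 0], [[0.04, 0.009, 0], 0]]}}

```text
time: 14.35
position: [0.4672, 0.0631, 0.0223]
tool_rot: [0.703, 0.08, -0.079, -0.703]
ft_force: [-0.4, 0.2, -0.5]
grip_width: 0.0259
```

{"op": "arm_command", "data": {"plan": [[[0.02, 0.005, 0], 0], [[0.04, 0.009, 0], 0], [[0.04, 0.009, 0], 0]]}}

```text
time: 14.65
position: [0.4682, 0.0633, 0.0223]
tool_rot: [0.703, 0.08, -0.079, -0.703]
ft_force: [-0.2, 0.1, -0.4]
grip_width: 0.0259
```

```bash
python3 st.py
```

```text
14.65 reader xy mm [-36.64  -0.04] z 0.0223 F reader -0.17 0.15 -0.42 w 0.0259 jaw 102.91
```

{"op": "arm_command", "data": {"plan": [[[0.02, 0.005, 0], 0], [[0.04, 0.009, 0], 0], [[0.04, 0.009, 0], 0]]}}

```text
time: 14.95
position: [0.4692, 0.0636, 0.0223]
tool_rot: [0.703, 0.08, -0.079, -0.703]
ft_force: [-0.6, -0.1, -0.6]
grip_width: 0.0256
```

```bash
python3 st.py; python3 - <<'E'
from h import *; from rig import camera
S=camera("side")
crop(S,200,250,290,310,8,"pics/s12.png")
E
```

```text
14.95 reader xy mm [-3.563e+01 -2.000e-02] z 0.0223 F reader -0.64 0.03 -0.61 w 0.0256 jaw 102.91
```

View pics/s12.png

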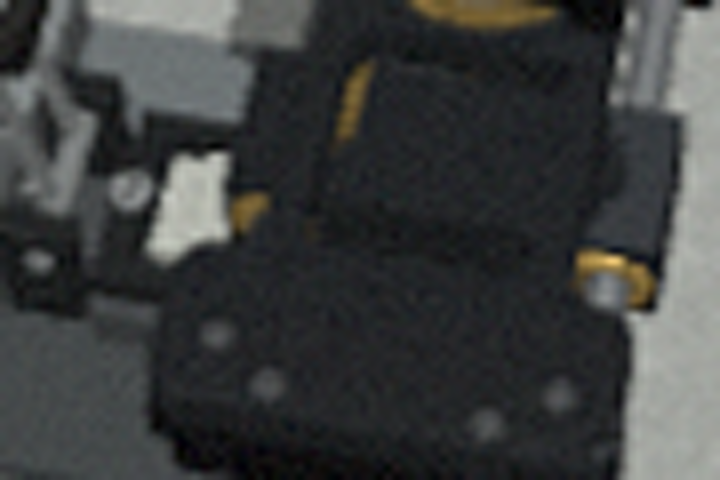

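Nose front (about (160,200) in the crop) is now close to the stop block at (135,210). Continuing at 0.5 mm per row.

{"op": "arm_command", "data": {"plan": [[[0.02, 0.005, 0], 0], [[0.02, 0.005, 0], 0], [[0.04, 0.009, 0], 0], [[0.04, 0.009, 0], 0]]}}

```text
time: 15.4
position: [0.4702, 0.0638, 0.0223]
tool_rot: [0.703, 0.08, -0.079, -0.703]
ft_force: [-0.5, -0.0, -0.7]
grip_width: 0.0258
```

{"op": "arm_command", "data": {"plan": [[[0.02, 0.005, 0], 0], [[0.02, 0.005, 0], 0], [[0.04, 0.009, 0], 0], [[0.04, 0.009, 0], 0]]}}

```text
time: 15.8
position: [0.471, 0.064, 0.0223]
tool_rot: [-0.703, -0.079, 0.08, 0.703]
ft_force: [0.3, -0.3, 0.2]
grip_width: 0.0259
```

```bash
python3 st.py
```

```text
15.8 reader xy mm [-3.371e+01  1.000e-02] z 0.0223 F reader 0.19 -0.39 0.25 w 0.0259 jaw 102.91
```

{"op": "arm_command", "data": {"plan": [[[0.02, 0.005, 0], 0], [[0.02, 0.005, 0], 0], [[0.02, 0.005, 0], 0]]}}

```text
time: 16.1
position: [0.4711, 0.0641, 0.0222]
tool_rot: [-0.703, -0.079, 0.08, 0.703]
ft_force: [-0.5, -1.8, 0.2]
grip_width: 0.0257
```

{"op": "arm_command", "data": {"plan": [[[0.02, 0.005, 0], 0], [[0.02, 0.005, 0], 0], [[0.02, 0.005, 0], 0]]}}

```text
time: 16.4
position: [0.4711, 0.0642, 0.0222]
tool_rot: [-0.703, -0.079, 0.08, 0.703]
ft_force: [-3.0, -1.4, -0.5]
grip_width: 0.0256
```

```bash
python3 st.py; python3 - <<'E'
from h import *; from rig import camera
S=camera("side")
crop(S,200,250,290,310,8,"pics/s13.png")
E
```

```text
16.4 reader xy mm [-33.61   0.2 ] z 0.0222 F reader -3.21 -0.69 -0.5 w 0.0256 jaw 102.91
```

View pics/s13.png

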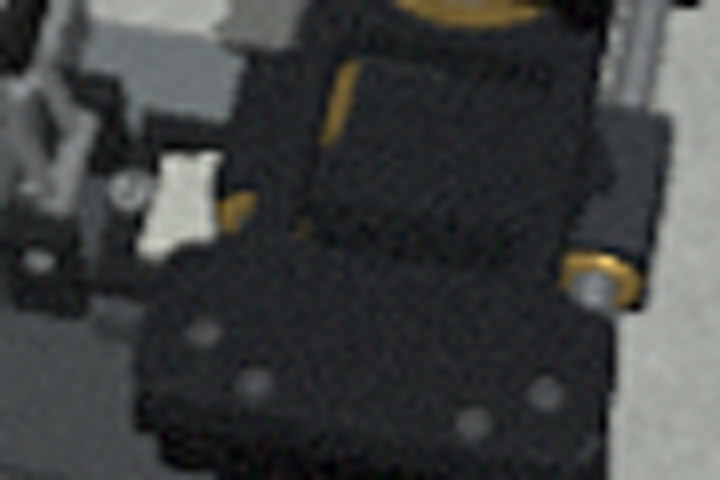

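{"op": "arm_command", "data": {"plan": [[[0.015, 0.003, 0], 0], [[0.015, 0.003, 0], 0], [[0.015, 0.003, 0], 0], [[0.015, 0.003, 0], 0]]}}

```text
time: 16.85
position: [0.4711, 0.0643, 0.0221]
tool_rot: [-0.702, -0.079, 0.081, 0.703]
ft_force: [-4.4, -2.7, 0.1]
grip_width: 0.0257
```

```bash
python3 st.py
```

```text
16.85 reader xy mm [-33.6    0.29] z 0.0221 F reader -4.93 -1.65 0.06 w 0.0257 jaw 102.92
```

{"op": "arm_command", "data": {"plan": [[[-0.01, -0.002, 0], 0], [[-0.02, -0.004, 0], 0], [[-0.02, -0.004, 0], 0]]}}

```text
time: 17.15
position: [0.4711, 0.0643, 0.0222]
tool_rot: [-0.703, -0.079, 0.08, 0.703]
ft_force: [-4.4, -2.8, -0.2]
grip_width: 0.0255
```

{"op": "arm_command", "data": {"plan": [[[0, 0, 0], 0], [[0, 0, 0], 0], [[0, 0, 0], 0], [[0, 0, 0], 0]], "fingers": 0.2}}

```text
time: 17.55
position: [0.4732, 0.0643, 0.0225]
tool_rot: [0.703, 0.08, -0.079, -0.702]
ft_force: [-0.4, -0.7, 0.5]
grip_width: 0.0483
```

```bash
python3 st.py; python3 - <<'E'
from h import *; from rig import camera
S=camera("side")
crop(S,200,250,290,310,8,"pics/s14.png")
E
```

```text
17.55 reader xy mm [-31.61  -0.24] z 0.0225 F reader -0.54 -0.54 0.53 w 0.0483 jaw 102.91
```

View pics/s14.png

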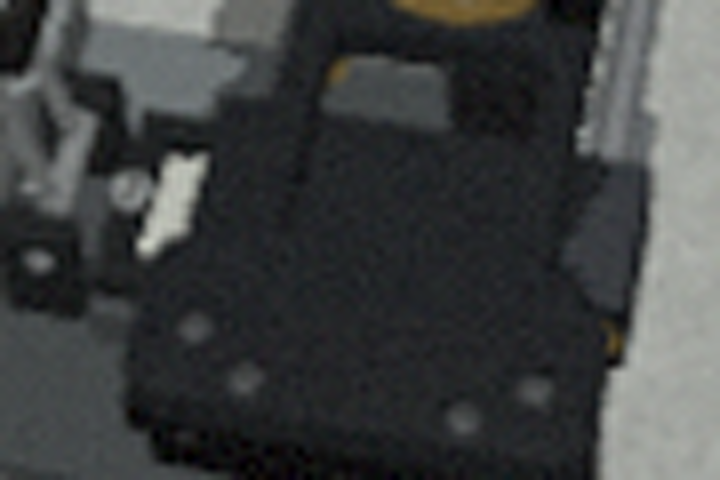

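{"op": "arm_command", "data": {"plan": [[[0, 0, 0.8], 0], [[0, 0, 2.0], 0], [[0, 0, 3.5], 0], [[-0.3, 0, 5.0], 0], [[-0.5, 0, 6.0], 0]]}}

```text
time: 18.1
position: [0.4601, 0.0643, 0.1747]
tool_rot: [0.703, 0.081, -0.078, -0.702]
ft_force: [0.2, -0.5, -0.4]
grip_width: 0.0521
```

{"op": "arm_command", "data": {"plan": [[[0, -1.5, 0], 0], [[0, -3.0, 0], 0], [[0, -4.5, 0], 0], [[0, -5.5, 0], 0], [[0, -5.5, 0], 0]]}}

```text
time: 18.6
position: [0.4605, -0.0763, 0.1726]
tool_rot: [0.703, 0.079, -0.077, -0.702]
ft_force: [0.2, 0.9, -0.1]
grip_width: 0.052
```

```bash
python3 st.py; python3 - <<'E'
from h import *; from rig import camera;import pickle
S=camera("side");T=camera("top")
pickle.dump((S,T),open("p15.pkl","wb"))
crop(S,165,220,265,315,6,"pics/s15.png");crop(T,165,150,235,240,6.5,"pics/t15.png")
E
```

```text
18.6 reader xy mm [ -75.54 -134.31] z 0.1726 F reader 0.37 0.88 -0.14 w 0.0520 jaw 102.67
```

View pics/s15.png

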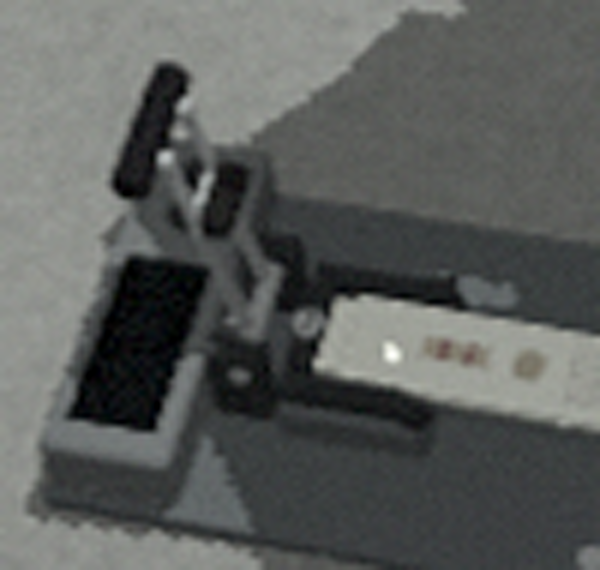

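View pics/t15.png

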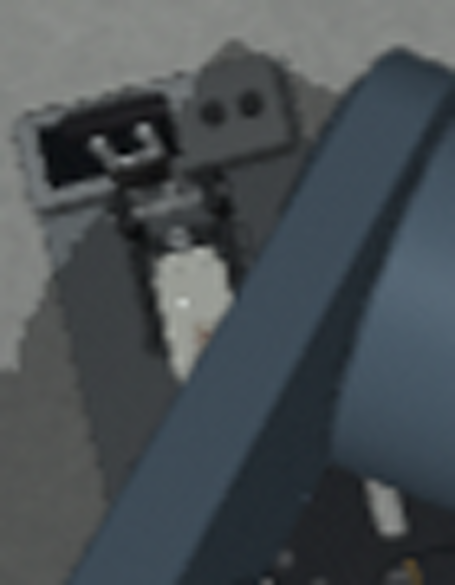

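```bash
python3 - <<'E'
from h import *; import pickle
from rig import get_obs
S,T=pickle.load(open("p15.pkl","rb"))
for th in(1.5,1.6,1.65,1.7,1.75):
    ph=th+.0768; x=.052-.0782*np.cos(ph); z=.031+.0782*np.sin(ph)
    p=proj(S,[*r2w(x),z]); e=[proj(S,[*r2w(x,y),z]) for y in(-.018,.018)]
    f=lambda p:((p-[165,220]+.5)*6-.5).round(0)
    t=proj(T,[*r2w(x),z]); print(th,round(x,4),round(z,4),f(p),f(e[0]),f(e[1]),"top",((t-[165,150]+.5)*6.5).round(0))
o=get_obs()
ph=1.827;x=.052-.0782*np.cos(ph); z=.031+.0782*np.sin(ph)
go(o,[*r2w(x),z-.015],103)
E
```

```text
1.5 0.0525 0.1092 [225. 135.] [246.  77.] [204. 196.] top [130. 174.]
1.6 0.0603 0.1088 [195. 132.] [216.  74.] [173. 192.] top [125. 152.]
1.65 0.0642 0.1083 [180. 130.] [202.  72.] [158. 191.] top [123. 141.]
1.7 0.068 0.1075 [166. 130.] [188.  72.] [143. 190.] top [121. 131.]
1.75 0.0718 0.1067 [151. 129.] [173.  72.] [128. 189.] top [119. 121.]
units [ 4.59  6.44 -3.22] turn 0.04 (deg 0.2)
```

{"op": "arm_command", "data": {"plan": [[[0.9, 1.3, 0], 0], [[1.8, 2.6, 0], 0], [[2.7, 3.9, 0], 0], [[3.6, 5.2, 0], 0], [[4.6, 6.4, -0.3], 0]]}}

```text
time: 19.2
position: [0.5746, 0.0903, 0.1654]
tool_rot: [-0.702, -0.081, 0.08, 0.703]
ft_force: [0.3, -1.3, 0.6]
grip_width: 0.052
```

{"op": "arm_command", "data": {"plan": [[[0, 0, -0.5], 0], [[0, 0, -0.8], 0], [[0, 0, -0.8], 0], [[0, 0, -0.8], 0]]}}

```text
time: 19.6
position: [0.5732, 0.0862, 0.1445]
tool_rot: [-0.703, -0.079, 0.08, 0.703]
ft_force: [0.3, -0.7, -0.6]
grip_width: 0.0522
```

```bash
python3 st.py; python3 - <<'E'
from h import *; from rig import get_obs
o=get_obs();go(o,[*r2w(.0718),.0917],103)
E
```

```text
19.6 reader xy mm [70.81 -1.32] z 0.1445 F reader 0.17 -0.76 -0.61 w 0.0522 jaw 102.87
units [ 0.03  0.06 -2.11] turn 0.03 (deg 0.1)
```

{"op": "arm_command", "data": {"plan": [[[0.03, 0.06, -0.7], 0], [[0.03, 0.06, -1.4], 0], [[0.03, 0.06, -2.1], 0], [[0.03, 0.06, -2.1], 0], [[0.03, 0.06, -2.1], 0]]}}

```text
time: 20.1
position: [0.5751, 0.0875, 0.0928]
tool_rot: [0.703, 0.079, -0.079, -0.703]
ft_force: [0.4, -1.3, -0.3]
grip_width: 0.0518
```

{"op": "arm_command", "data": {"plan": [[[0, 0, 0], 0], [[0, 0, 0], 0], [[0, 0, 0], 0], [[0, 0, 0], 0], [[0, 0, 0], 0]], "fingers": -0.4, "force": 20}}

```text
time: 20.6
position: [0.5757, 0.0883, 0.0931]
tool_rot: [0.703, 0.08, -0.079, -0.703]
ft_force: [-0.6, 0.5, 4.7]
grip_width: 0.0353
```

```bash
python3 st.py; python3 - <<'E'
from h import *; from rig import camera
S=camera("side")
crop(S,130,150,300,325,3.3,"pics/s16.png")
phi0=.0768;R=.0782
f=lambda th:np.array([-R*np.cos(phi0+th),R*np.sin(phi0+th)])
ths=list(np.round(np.arange(1.65,0.0,-.1),3))
prev=1.75
for i,th in enumerate(ths):
    if i%5==0: base=f(prev); print('--')
    p=f(th)-base; print(th,(np.array([p[0]*np.cos(YAW),p[0]*np.sin(YAW),p[1]])/.025).round(2)); prev=th
E
```

```text
20.6 reader xy mm [73.72  0.15] z 0.0931 F reader -0.52 0.61 4.74 w 0.0353 jaw 102.91
--
1.65 [-0.3  -0.07  0.06]
1.55 [-0.6  -0.14  0.1 ]
1.45 [-0.91 -0.21  0.1 ]
1.35 [-1.21 -0.28  0.07]
1.25 [-1.51 -0.35  0.01]
--
1.15 [-0.29 -0.07 -0.09]
1.05 [-0.57 -0.13 -0.21]
0.95 [-0.84 -0.19 -0.36]
0.85 [-1.09 -0.25 -0.53]
0.75 [-1.33 -0.31 -0.73]
--
0.65 [-0.21 -0.05 -0.22]
0.55 [-0.4  -0.09 -0.47]
0.45 [-0.57 -0.13 -0.73]
0.35 [-0.71 -0.16 -1.01]
0.25 [-0.82 -0.19 -1.3 ]
--
0.15 [-0.08 -0.02 -0.3 ]
0.05 [-0.14 -0.03 -0.61]
```

View pics/s16.png

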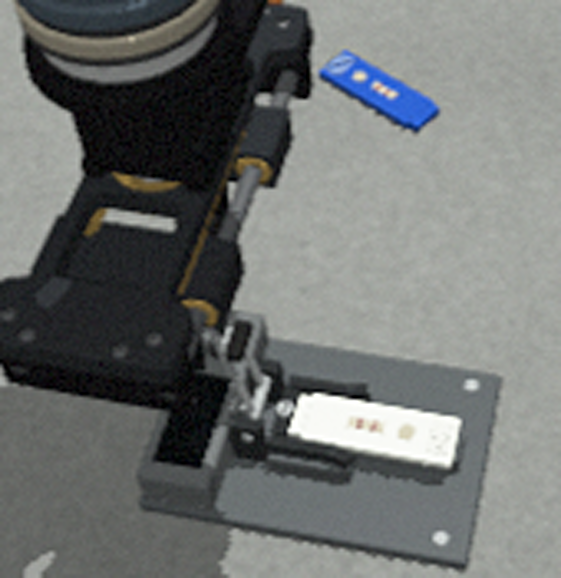

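{"op": "arm_command", "data": {"plan": [[[-0.3, -0.07, 0.06], 0], [[-0.6, -0.14, 0.1], 0], [[-0.91, -0.21, 0.1], 0], [[-1.21, -0.28, 0.07], 0], [[-1.51, -0.35, 0.01], 0]], "force": 28}}

```text
time: 21.15
position: [0.5375, 0.0794, 0.0933]
tool_rot: [0.703, 0.08, -0.079, -0.702]
ft_force: [1.6, 1.6, 2.8]
grip_width: 0.035
```

```bash
python3 st.py
```

```text
21.15 reader xy mm [34.53 -0.  ] z 0.0933 F reader 1.9 1.22 2.85 w 0.0350 jaw 102.92
```

{"op": "arm_command", "data": {"plan": [[[-0.29, -0.07, -0.09], 0], [[-0.57, -0.13, -0.21], 0], [[-0.84, -0.19, -0.36], 0], [[-1.09, -0.25, -0.53], 0], [[-1.33, -0.31, -0.73], 0]]}}

```text
time: 21.65
position: [0.5025, 0.0713, 0.0735]
tool_rot: [0.703, 0.079, -0.08, -0.703]
ft_force: [-0.6, -1.8, 0.0]
grip_width: 0.0348
```

```bash
python3 st.py
```

```text
21.65 reader xy mm [-1.43 -0.01] z 0.0735 F reader -0.98 -1.6 0.01 w 0.0348 jaw 102.92
```

{"op": "arm_command", "data": {"plan": [[[-0.21, -0.05, -0.22], 0], [[-0.4, -0.09, -0.47], 0], [[-0.57, -0.13, -0.73], 0], [[-0.71, -0.16, -1.01], 0], [[-0.82, -0.19, -1.3], 0]]}}

```text
time: 22.15
position: [0.4831, 0.0667, 0.041]
tool_rot: [0.703, 0.079, -0.08, -0.703]
ft_force: [-0.4, -3.9, -1.6]
grip_width: 0.0352
```

```bash
python3 st.py
```

```text
22.15 reader xy mm [-21.37  -0.05] z 0.0410 F reader -1.3 -3.72 -1.55 w 0.0352 jaw 102.91
```

{"op": "arm_command", "data": {"plan": [[[-0.04, -0.01, -0.15], 0], [[-0.08, -0.02, -0.3], 0], [[-0.11, -0.03, -0.42], 0], [[-0.12, -0.03, -0.48], 0], [[-0.12, -0.03, -0.48], 0]]}}

```text
time: 22.65
position: [0.4805, 0.0662, 0.0296]
tool_rot: [-0.703, -0.079, 0.08, 0.703]
ft_force: [-2.6, -5.1, -0.7]
grip_width: 0.0351
```

```bash
python3 st.py; python3 - <<'E'
from h import *; from rig import camera
S=camera("side")
crop(S,165,235,290,325,6,"pics/s17.png")
E
```

```text
22.65 reader xy mm [-24.01  -0.03] z 0.0296 F reader -3.65 -4.34 -0.72 w 0.0351 jaw 102.91
```

View pics/s17.png

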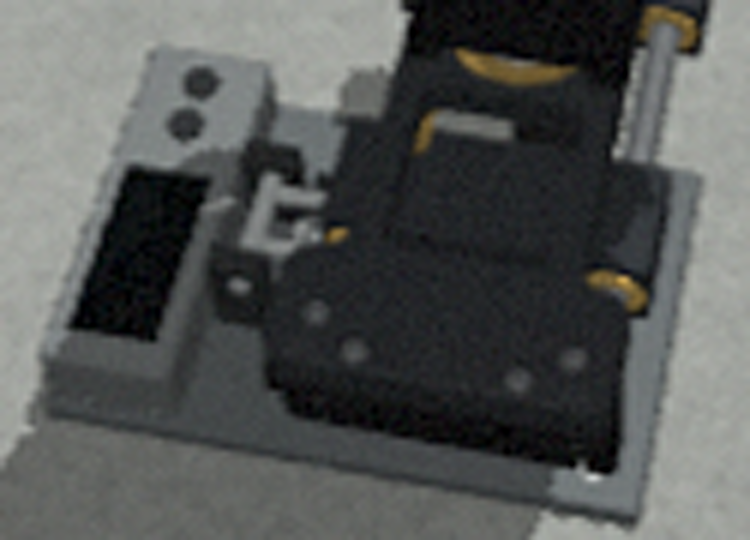

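{"op": "arm_command", "data": {"plan": [[[0, 0, -0.03], 0], [[0, 0, -0.06], 0], [[0, 0, -0.06], 0], [[0, 0, -0.06], 0]]}}

```text
time: 23.1
position: [0.4805, 0.0661, 0.0291]
tool_rot: [0.703, 0.08, -0.08, -0.703]
ft_force: [-3.3, -5.3, 6.9]
grip_width: 0.0352
```

```bash
python3 st.py
```

```text
23.1 reader xy mm [-24.02  -0.07] z 0.0291 F reader -4.43 -4.46 6.95 w 0.0352 jaw 102.92
```

{"op": "arm_command", "data": {"plan": [[[0, 0, 0.04], 0], [[0, 0, 0.04], 0]]}}

```text
time: 23.3
position: [0.4806, 0.0662, 0.0295]
tool_rot: [0.703, 0.079, -0.08, -0.703]
ft_force: [-2.1, -4.9, -1.3]
grip_width: 0.0356
```

{"op": "arm_command", "data": {"plan": [[[0, 0, 0], 0], [[0, 0, 0], 0], [[0, 0, 0], 0], [[0, 0, 0], 0]], "fingers": 0.2}}

```text
time: 23.7
position: [0.481, 0.0666, 0.0294]
tool_rot: [-0.703, -0.08, 0.079, 0.703]
ft_force: [-0.2, 0.4, 0.3]
grip_width: 0.0514
```

{"op": "arm_command", "data": {"plan": [[[0, 0, 0.6], 0], [[0, 0, 1.5], 0], [[0, 0, 2.8], 0], [[0, 0, 4.2], 0], [[0, -0.8, 5.0], 0]]}}

```text
time: 24.2
position: [0.4814, 0.0476, 0.1567]
tool_rot: [-0.702, -0.082, 0.079, 0.703]
ft_force: [0.4, -0.2, -0.3]
grip_width: 0.0523
```

{"op": "arm_command", "data": {"plan": [[[0, -1.5, 0], 0], [[0, -3.0, 0], 0], [[-0.5, -4.5, 0], 0], [[-1.0, -6.0, 0], 0], [[-1.0, -7.0, 0], 0]]}}

```text
time: 24.7
position: [0.4541, -0.1302, 0.1542]
tool_rot: [-0.702, -0.078, 0.079, 0.703]
ft_force: [0.3, 0.9, 0.4]
grip_width: 0.0521
```

```bash
python3 st.py; python3 - <<'E'
from h import *; from rig import camera;import pickle
S=camera("side");T=camera("top")
pickle.dump((S,T),open("p18.pkl","wb"))
crop(S,165,235,290,325,6,"pics/s18.png");crop(T,160,150,240,240,6,"pics/t18.png")
cv2.imwrite("pics/s18f.png",S["pixels"][:,:,::-1])
E
```

```text
24.7 reader xy mm [ -93.95 -185.41] z 0.1542 F reader 0.47 0.8 0.39 w 0.0521 jaw 102.81
```

View pics/s18.png

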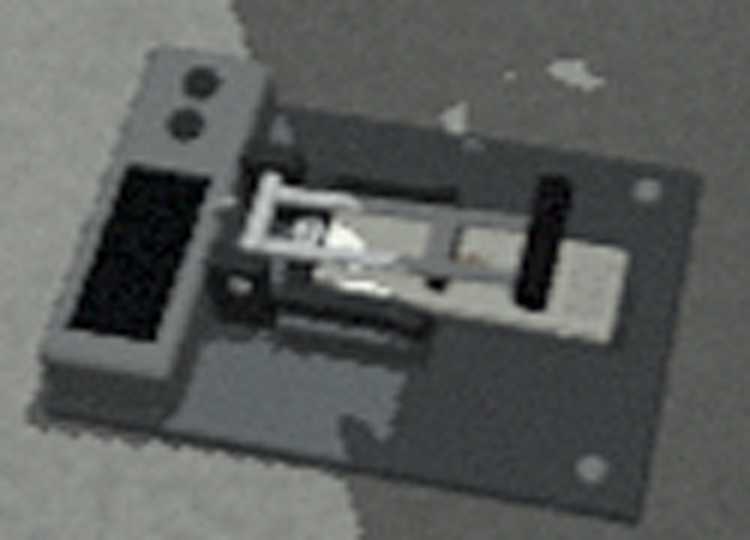

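View pics/t18.png

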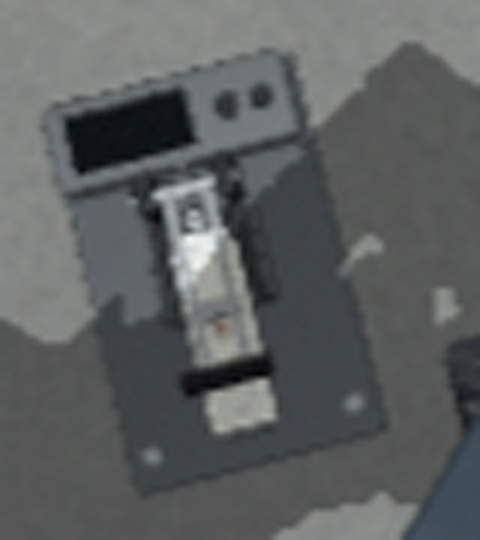

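```bash
python3 - <<'E'
from h import *; import pickle
from rig import get_obs
S0,T0=pickle.load(open("p15.pkl","rb"));S,T=pickle.load(open("p18.pkl","rb"))
crop(S0,210,260,280,300,9,"pics/a.png");crop(S,210,260,280,300,9,"pics/b.png")
a=cv2.imread("pics/a.png");b=cv2.imread("pics/b.png");cv2.imwrite("pics/ab.png",cv2.resize(np.vstack([a,b]),None,fx=.8,fy=.8))
cs=lambda x,y:((x+.5)/6-.5+165,(y+.5)/6-.5+235)
ct=lambda x,y:((x+.5)/6-.5+160,(y+.5)/6-.5+150)
print([(w2r(ray(S,*cs(*p),.026))*1e3).round(1) for p in((630,250),(612,342))],[(w2r(ray(T,*ct(*p),.026))*1e3).round(1) for p in((210,434),(277,420))])
b=tri(T,ct(226,375),S,cs(543,242)); print("bar",(w2r(b)*1e3).round(1),b[2].round(4))
# sub-pixel shift of the tail patch between the two pictures
for n,A,B,(u0,v0,u1,v1) in(("side",S0,S,(258,272,275,295)),):
    g=[cv2.cvtColor(c["pixels"],cv2.COLOR_RGB2GRAY).astype(np.float32)[v0:v1,u0:u1] for c in(A,B)]
    print(n,cv2.phaseCorrelate(g[0],g[1],cv2.createHanningWindow((u1-u0,v1-v0),cv2.CV_32F)))
E
```

```text
[array([-46.2, -12. ]), array([-46.4,  15.5])] [array([-43.9,  14.7]), array([-45.3, -12.3])]
bar [-25.1   0.5] 0.0439
side ((-0.15106486995291846, -0.07256318805472439), 1.0051612892636546)
```

View pics/ab.png

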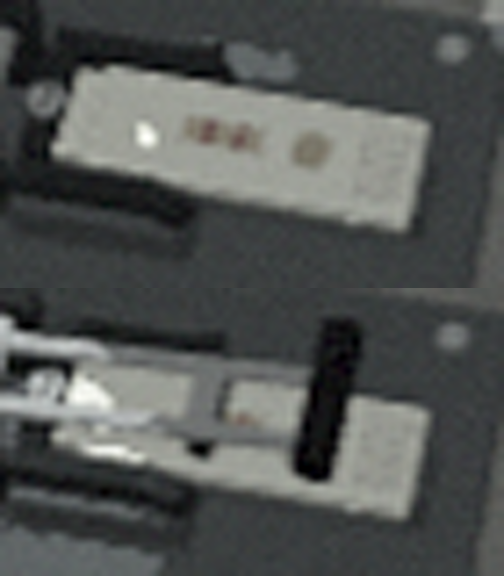

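View pics/s18f.png

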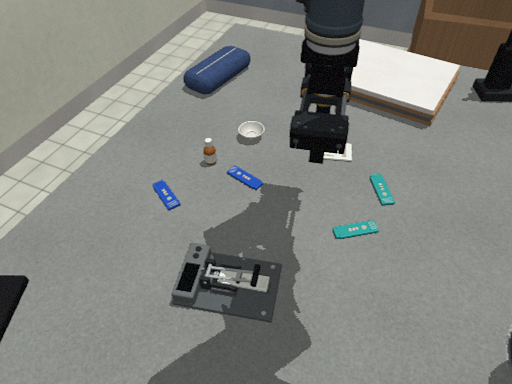

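{"op": "arm_command", "data": {"plan": [[[0, 0, 0], 0], [[0, 0, 0], 0], [[0, 0, 0], 0]]}}

```text
time: 25.1
position: [0.4555, -0.1274, 0.1542]
tool_rot: [-0.702, -0.08, 0.08, 0.703]
ft_force: [-0.3, -0.4, 0.1]
grip_width: 0.0522
```

```bash
python3 -c "
from rig import hand_in;print(hand_in())"
```

```text
the job is handed in; nothing more can be done
None
```

The narrow white cassette is in the reader, pushed home against the end stop, and the clip is shut on it. I handed the job in at about 25 s of the 72 s allowed. No verdict is reported, so the results below are my own readings.

- **Clip opening:** I pinched the grip bar and swung it over. It stayed open by itself, and in the picture it stood at about 1.75 rad.
- **Pushing home:** I felt the stop with the nose at about 34 mm along the reader's x. The push was about 5 N and held for at least 0.4 s.
- **Clip closing:** I guided the clip down at about 1 rad/s and pressed with about 7 N until it rested on the cassette. Then I let go and moved the arm clear.

**Last checks:**
- The tail edge lies at about −45.5 mm along x. That puts the nose within about 0.5 mm of where I felt the stop.
- The tail moved about 0.15 pixel, well under 1 mm, while the clip was being closed.
- The bar is about 44 mm above the desk, which puts the clip at about 0.09 rad.
- The dropper and dish look unmoved in the last picture. The panel was partly hidden behind the gripper, so I only saw part of it.
- The gripper is well clear of the reader and about 150 mm above the desk.
- None of the checks failed, but the two cameras disagree by about 1 to 2 mm on the tail and bar, which is the stated calibration error.

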